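Weigh a batch of plane-body blanks on an arrested beam balance

ROBOT

A 7-joint arm with a two-finger parallel gripper is mounted at the origin on the work surface. World frame = base frame: x ahead of the robot, y to its left, z up, the work surface at z = 0. Lengths are in m, angles in rad, forces in N, time in s.
With the tool pointing down it reaches from about 0.35 to 0.9 m from the base axis. Payload 19.9 kg.
Tool frame: the origin (TCP) lies midway between the tips of the shut fingers; the grasp point (between the pads) lies 19 mm behind it; z points along the fingers, y is the line along which they close (so a half turn about z gives the same grasp; the last joint's range is limited). The gripper opens to 85 mm and grips with 20 to 120 N. Pads are 22 mm wide; open, the fingers measure 114 mm over their backs; the gripper's body (76 mm by 85 mm) begins 54 mm behind the grasp point. The pads swing forward as they close: fully open they stand 13 mm farther back than shut.
Start: joints at [-1.238, 0.417, -0.01, 1.614, 0.005, 1.111, -0.053], TCP at [0.229, 0.582, 0.231] pointing down, gripper open.
Joint ranges: [-2.81, 2.81], [-0.39, 2.02], [-1.27, 1.25], [0.06, 2.57], [-1.19, 4.33], [0.19, 2], [-2.82, 2.82]. Speed limits (rad/s): [1.89, 1.89, 2.39, 2.39, 3.01, 3.01, 3.01].

INTERFACE

Orientations are given as a unit quaternion [x, y, z, w].
In Python, from plant import robot gives the robot as it stands.
- The arm moves only by the tool arm_command, never from a script. Its argument "increments" is a list of rows, each an object with "translation": the shift along the world's x, y, z in m, a list of three; "rot": the turn, a rotation vector about the world's x, y, z in rad, a list of three. A call has 1 to 5 rows; each row shifts and turns the commanded pose from where the row before left it; what a row does not reach is not made up. A row lasts 1/10 s, in which the tool goes at most 50 mm and 8.59 degrees, less where a joint would pass 70% of its speed; a pose out of reach is approached as far as the arm can. A call with a gripper value outside its range is refused whole. "jaw" is the gripper command: -1 is shut, 1 is fully open, values between are in proportion, set as the call begins (left out, the last holds). The fingers move at their own pace and stop on an object; "grip_force" is the grip in N (left out, the last holds). Time passes only in rows, so rows that do not move let the fingers close. It gives the time, the measured TCP pose, the force, the opening and the grip force at its end, in the units of the state.
- robot.sense(): the state, without advancing time (a new reading comes with each control period).
- robot.capture(name): name is "scene" or "top"; returns (picture, depth): 400x640x3 uint8, red, green, blue; 400x640 float32, m along the optical axis (not along the pixel's ray), 0 where there is no reading.
- robot.camera_params(name): a dict with "fx", "fy", "cx", "cy" (pixels), "k1" (the pictures are not rectified: a ray, as slopes to the right and down, at radius r is drawn at 1 + k1 r^2 times it, then the intrinsics apply), "T" (4x4, takes a point from camera to world coordinates). Camera axes: x right, y down, z forward; pixel columns grow to the right and rows downward; lengths in m; the calibration is good to about 2 mm. A picture is of the moment at which its call begins. camera_params takes no time and is no camera call.
- robot.sign_off(): hands the job in; it is judged then, once.
Trained networks look in the newest picture that a camera, given by its name, has taken for a name from the list of things; names that differ only in an ending like _2 or _b are one class to them, and where a whole thing is asked for, a point or a joint stands for the part that bears it (a point fixed in the world has none). Each returns a list of dicts, best first, with "score" (0 to 1); they miss things now and then, are a little off and sometimes report something else, mostly with a low value. They report only what shows in the picture. A call takes as long as a camera call. They do not tell look-alikes from the thing itself.
- robot.outline_of(thing, camera): "mask" (400x640 bool, what is visible of it).
- robot.place_of(thing, camera): "location" ([x, y, z] in m, in world coordinates, good to about 4 mm: a listed point, or the origin of a listed thing).
The state is a dict: "clock": time; "joint_pos": joint angles; "joint_vel": joint speeds; "joint_efforts": joint torques, N m; "position": TCP position; "ee_rot": TCP orientation; "wrist_force": force on the tool from outside, world axes, zero at the start; "wrist_torque": the same for the moment, N m; "opening": opening from 0.0 (shut) to 1.0 (fully open); "grip_force": force on a finger pad.
Only numpy, scipy, OpenCV 4.12 (cv2) and the standard library are available. Lean on these libraries where they do the work, as an engineer would, in place of code of your own. Each camera call takes 0.05 s, during which the arm holds its last target. There are 200 camera calls.

TASK

Weigh the batch of wooden plane-body blanks: lay all of them together on the pan of the beam balance, find the dial mark at which the released beam comes to rest with its pointer between the two long lines, and then arrest the beam again with the blanks still on the pan. Handle the blanks and turn the dial only while the beam is arrested. Finish with all the blanks lying in the dark wooden drying tray, the beam arrested and the dial left on the mark that was found, the other things on the bench left where they are.

Things in the scene. Friction and masses are not known exactly. Their poses are not given: they have to be found in the camera images.
- blank_1: wooden plane-body blank: sole 100 x 52 x 20 mm, with a ridge 100 long x 26 wide x 35 mm high along its middle (55 mm high in all). Grasp it across the ridge. 0.136 to 0.224 kg, hidden, each differs. Origin at the centre of the underside, x along its length, z up. Two or three of the four blanks are present, lying to the robot's right of the balance
- blank_2: another blank, the same shape as blank_1, its own hidden weight
- blank_3: another blank, the same shape as blank_1, its own hidden weight
- blank_4: another blank, the same shape as blank_1, its own hidden weight
- balance: green beam balance, fixed: foot x -140 to 120, y -140 to 140 mm, 20 mm thick; on its -x side, towards the robot, a console 85 mm high (x -140 to -45 mm) with arrest lever and dial. The beam lies along y, 100 mm up, at x 30 mm: pan over the +y arm, brass poise (48 mm across) on the -y arm. Origin at the middle of the underside, x away from the robot, z up
- beam (a joint): tilt of the beam, rad: 0 level, positive when the pan is down (load too heavy for the dial mark), stops at +-0.16. Free, it settles in about 1 s and tilts elastically, 0.06 to 0.07 rad per dial mark that the load is too heavy (+) or too light (-), up to the stop. The two long lines on the plate stand for about +-0.043 rad. Arrested, it is held within 0.01 of level
- pointer_tip (a point): tip of the black pointer that stands up from the middle of the beam, 120 mm above its hinge, in front of a fixed white plate (100 mm wide, 190 to 220 mm above the bench) with two long black lines 9 mm apart at its middle and two short ones outside. It leans to the pan's side when the pan is down, 8 mm per dial mark
- pan_floor (a point): centre of the steel pan's floor, 130 mm above the bench. Inside 209 mm along its x by 119 mm along its y (axes as the balance's), rim 9 mm above the floor. The pan always stays level and the place of the load on it does not matter. It stands still while arrested and moves up to 18 mm up or down when free. Three blanks fit side by side, lying along y
- arrest_lever (a joint): arrest lever, rad: 0 (as it starts, handle to the robot's left) arrested, 1.2 (handle to the right) beam free. It swings counter-clockwise seen from above from 0 to 1.2, turns stiffly (about 5 N at the handle), has a stop at each end and stays where it is left; a hard push on the pan (over 20 N) can force it. It counts as arrested below 0.1 and as free above 1.1
- lever_grip (a point): middle of the lever's handle, 127 mm above the bench: an upright black cylinder 24 mm in diameter and 46 mm tall (99 to 145 mm above the bench), 70 mm from the lever's pivot
- lever_pivot (a point): point on the lever's vertical axis, at the height of lever_grip
- dial (a joint): dial, rad, growing clockwise seen from above. Spring detents (marks) at 0, 0.5, 1.0 and 1.5, with one, two, three and four white dots on the console; it starts at mark one (0). It takes up to about 0.25 N m to turn. It drives the poise: the marks balance loads of about 0.15, 0.31, 0.47 and 0.63 kg; the nearest mark is the right one
- dial_grip (a point): point on the dial's vertical axis, 115 mm above the bench, to grip at: black bar 52 mm long (along this point's x), 15 mm wide, from 93 to 127 mm above the bench, on a disc 54 mm across. A white stripe on the bar's -x end points at the mark
- tray: dark wooden open drying tray, fixed on the bench to the robot's left: outside 220 (x) x 135 (y) x 32 mm, walls and floor 5 mm, inside 210 x 125 mm. Three blanks fit side by side, lying along its y. Origin at the centre of its underside, z up
- glue_a: white glue bottle with an orange cap, 68 mm across, 170 mm tall; not part of the job, leave it alone; origin at the centre of its underside
- glue_b: second white glue bottle with an orange cap, the same size; not part of the job, leave it alone; origin at the centre of its underside
- tape: blue tape measure, 75 x 48 x 66 mm; not part of the job, leave it alone; origin at the centre of its underside
- hammer: hammer lying flat, 280 mm long; not part of the job, leave it alone; origin at the centre of its underside
- strip: strip of light wood, 220 x 34 x 16 mm, lying flat; not part of the job, leave it alone; origin at the centre of its underside
- tin: closed steel tin, 72 mm across, 75 mm tall; not part of the job, leave it alone; origin at the centre of its underside
Mind the look-alikes: they are no part of the job. What is shaped like the blank_2 but orange is not meant.

How it is judged:
By the outcome, as a careful person would: the job done as asked, in the order asked, and still so for the second after the job is handed in, with the robot touching nothing.
Of blank_1, blank_2, blank_3, blank_4 only 2 to 3 are there at a start; the rules pass over those that are not, and their reading is None.
At some moment in a run one of blank_1, blank_2, blank_3, blank_4 may be knocked a few centimetres aside while the robot is not near it.
Once in a run the grip may slacken for a moment while it holds something.
It also fails if it takes over 210 s, if anything falls off the work surface, if the arm or the gripper's body presses on something with over 40 N, if the wrist force passes 120 N, or if a joint passes its speed limit or range.

## Working session

There is one attempt and no reset: what is moved stays moved. The work goes in short steps, Python scripts to look and compute and a tool call to move; the robot and the scene stay as the last step left them, time stands still between calls to the robot, and variables do not carry over. Pictures are saved under pics/ and viewed, at most 14 in all, crops included, and the job is handed in when it is done.

Besides the shell and the picture viewer there is one more tool, called as a command line: name --argument value ..., lists and objects as JSON in quotes. arm_command: Moves the arm, as the interface text tells. Its arguments: {"type":"object","properties":{"increments":{"type":"array","items":{"type":"object","properties":{"translation":{"type":"array","items":{"type":"number"}},"rot":{"type":"array","items":{"type":"number"}}}}},"jaw":{"type":"number"},"grip_force":{"type":"number"}},"required":["increments"]}

```bash
mkdir -p pics; cat > h.py <<'E'
import numpy as np, cv2
from plant import robot
def cap(c,f=None):
    p,d=robot.capture(c)
    if f: cv2.imwrite('pics/'+f,cv2.cvtColor(p,cv2.COLOR_RGB2BGR))
    return p,d
def cloud(c,d):
    k=robot.camera_params(c); K=np.array([[k['fx'],0,k['cx']],[0,k['fy'],k['cy']],[0,0,1.]])
    v,u=np.mgrid[0:400,0:640]
    n=cv2.undistortPoints(np.stack([u.ravel(),v.ravel()],1).astype(np.float64)[:,None],K,np.array([k['k1'],0,0,0.]))[:,0]
    z=d.ravel(); P=np.c_[n*z[:,None],z,np.ones_like(z)]@np.array(k['T']).T
    P=P[:,:3].reshape(400,640,3).copy(); P[d==0]=np.nan
    return P
E
python3 - <<'E'
from h import *
s=robot.sense(); print(s)
P={}
for c in ('scene','top'):
    p,d=cap(c,c+'0.png'); 
    print(c,np.round(robot.camera_params(c)['T'],3).tolist())
    for t in ['blank_1','balance','lever_grip','lever_pivot','dial_grip','pan_floor','pointer_tip','tray']:
        print(t,[(np.round(r['location'],3).tolist(),round(r['score'],2)) for r in robot.place_of(t,c)])
E
```

```text
{'clock': 0.0, 'joint_pos': array([-1.23746727,  0.41797297, -0.01028074,  1.61413622,  0.00471782,
        1.11073391, -0.05299966]), 'joint_vel': array([ 0.00065054,  0.00082004,  0.00031103, -0.00070973,  0.00156236,
       -0.001098  ,  0.00012634]), 'joint_efforts': array([ 5.90819072e-04, -8.64437556e+01,  6.78689964e-01, -4.34901416e+01,
        1.90349563e-02,  7.63584656e-03,  1.43575579e-05]), 'position': array([0.22872336, 0.58128059, 0.23067697]), 'ee_rot': array([ 1.86321252e-01,  9.82488684e-01, -6.11194608e-04, -5.65547134e-05]), 'wrist_force': array([-0.09972794,  0.07562675,  0.30111181]), 'wrist_torque': array([ 0.00471578, -0.0554331 ,  0.05088026]), 'grip_force': 0.0, 'opening': 1.0028676985909608}
scene [[-0.209, 0.73, -0.651, 1.731], [0.978, 0.162, -0.133, 0.271], [0.008, -0.664, -0.747, 1.549], [0.0, 0.0, 0.0, 1.0]]
blank_1 [([0.433, -0.292, -0.004], 0.66), ([0.592, -0.448, 0.0], 0.66), ([0.423, -0.402, 0.0], 0.63), ([0.258, -0.392, -0.002], 0.63), ([0.579, -0.298, -0.002], 0.61), ([0.571, -0.0, -0.004], 0.51)]
balance []
lever_grip [([0.448, 0.116, 0.125], 0.4
[... 222 characters left out ...]
 0.003, -0.003], 0.41)]
top [[0.053, -0.975, 0.216, 0.263], [-0.999, -0.05, 0.018, 0.006], [-0.007, -0.216, -0.976, 1.447], [0.0, 0.0, 0.0, 1.0]]
blank_1 [([0.258, -0.391, -0.004], 0.94), ([0.579, -0.292, 0.002], 0.77), ([0.427, -0.405, -0.003], 0.75), ([0.433, -0.29, 0.001], 0.73), ([0.591, -0.445, 0.002], 0.57)]
balance [([0.573, 0.003, 0.004], 0.6)]
lever_grip [([0.507, 0.076, 0.128], 0.67), ([0.447, 0.113, 0.125], 0.65)]
lever_pivot [([0.507, 0.076, 0.129], 0.59), ([0.571, 0.005, 0.001], 0.41)]
dial_grip [([0.486, -0.088, 0.113], 0.46)]
pan_floor [([0.593, 0.113, 0.132], 0.75), ([0.282, -0.252, 0.0], 0.26)]
pointer_tip [([0.604, 0.001, 0.223], 0.73)]
tray [([0.472, 0.341, -0.001], 0.77)]
```

View pics/top0.png

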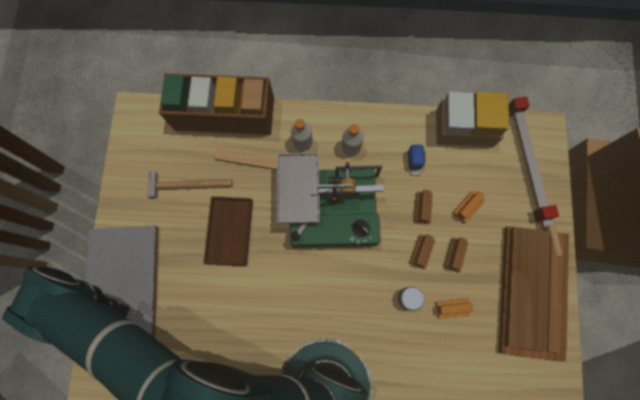

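View pics/scene0.png

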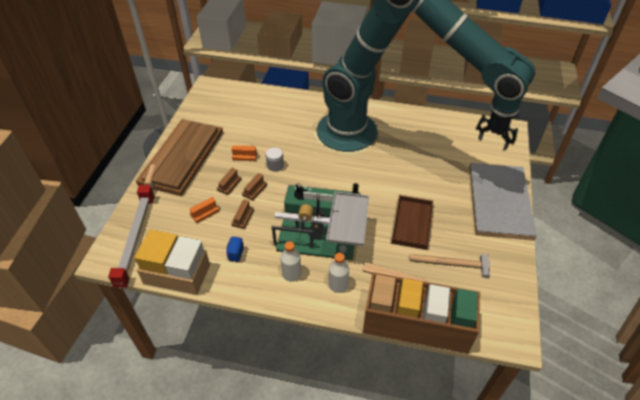

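The three brown blanks show in the top view at px (425,206), (424,251) and (457,254). The orange look-alikes are at (469,206) and (455,308). The tray is at (228,231), the pan at (298,188), the lever knob at (298,236) and the dial at (362,229). The other items are clear of these paths.

```bash
cat >> h.py <<'E'
def reg(P,x,y,z,ret=False):
    m=(P[...,0]>x[0])&(P[...,0]<x[1])&(P[...,1]>y[0])&(P[...,1]<y[1])&(P[...,2]>z[0])&(P[...,2]<z[1])
    return m
def rect(P,m):
    q=P[m]; 
    if len(q)<6: return len(q)
    r=cv2.minAreaRect((q[:,:2]*1000).astype(np.float32)); (w,h),a=r[1],r[2]
    if h>w: w,h,a=h,w,a+90
    e=np.linalg.eigh(np.cov(q[:,:2].T)); v=e[1][:,1]
    return dict(n=len(q),mean=np.round(q.mean(0),4).tolist(),c=np.round(np.array(r[0])/1000,4).tolist(),wh=(round(w),round(h)),ang=round((a+90)%180-90,1),pca=round(float(np.degrees(np.arctan2(v[1],v[0]))+90)%180-90,1))
E
python3 - <<'E'
from h import *
for c in ('top','scene'):
    p,d=cap(c); P=cloud(c,d); print(c)
    for b in [(.579,-.295),(.433,-.291),(.425,-.404)]:
        for z in ((.045,.065),(.01,.065)): print('blank',z[0],rect(P,reg(P,(b[0]-.07,b[0]+.07),(b[1]-.055,b[1]+.055),z)))
    print('dial',rect(P,reg(P,(.445,.525),(-.125,-.045),(.115,.135))))
    print('lever',rect(P,reg(P,(.42,.475),(.085,.145),(.138,.152))))
    print('pan',rect(P,reg(P,(.45,.73),(.0,.24),(.122,.145))))
    print('panfl z',np.nanmedian(P[reg(P,(.53,.66),(.08,.15),(.1,.16))][:,2]))
    print('tray',rect(P,reg(P,(.33,.61),(.25,.43),(.026,.04))))
    # dial stripe
    m=reg(P,(.43,.53),(-.14,-.03),(.08,.135)); wh=m&(p.min(2)>130); print('white',np.round(P[wh],3).tolist()[:25])
    q=cv2.resize(p[140:260,270:480] if c=='top' else p[150:270,180:390],None,fx=3.5,fy=3.5,interpolation=cv2.INTER_CUBIC)
    if c=='top': cv2.imwrite('pics/c1.png',q[:,:,::-1])
E
```

```text
top
blank 0.045 {'n': 260, 'mean': [0.5768, -0.2937, 0.0545], 'c': [0.5786, -0.2948], 'wh': (100, 27), 'ang': -3.8, 'pca': -3.6}
blank 0.01 {'n': 511, 'mean': [0.5757, -0.2906, 0.0385], 'c': [0.5787, -0.2986], 'wh': (101, 61), 'ang': -3.1, 'pca': -3.1}
blank 0.045 {'n': 273, 'mean': [0.4322, -0.2919, 0.0549], 'c': [0.4336, -0.2929], 'wh': (101, 27), 'ang': -18.4, 'pca': -18.7}
blank 0.01 {'n': 538, 'mean': [0.432, -0.2889, 0.0386], 'c': [0.4368, -0.282], 'wh': (102, 76), 'ang': -17.2, 'pca': -17.5}
blank 0.045 {'n': 283, 'mean': [0.4272, -0.3981, 0.0542], 'c': [0.4281, -0.3993], 'wh': (100, 28), 'ang': -16.5, 'pca': -15.2}
blank 0.01 {'n': 525, 'mean': [0.4264, -0.3945, 0.0398], 'c': [0.4277, -0.4004], 'wh': (103, 53), 'ang': -14.3, 'pca': -13.5}
dial {'n': 93, 'mean': [0.4855, -0.0859, 0.126], 'c': [0.4856, -0.0862], 'wh': (51, 16), 'ang': 46.9, 'pca': 47.7}
lever {'n': 50, 'mean': [0.4466, 0.1128, 0.1449], 'c': [0.4469, 0.1134], 'wh': (22, 21), 'ang': 2.6, 'pca': 14.1}
pan {'n': 2947, 'mean': [0.5937, 0.1143, 0.1317], 'c': [0.5803, 0.0873], 'wh': (253, 178), 'ang': 4.3, 'pca': 4.4}
[... 748 characters left out ...]
 31), 'ang': -15.3, 'pca': -14.5}
blank 0.01 {'n': 364, 'mean': [0.4383, -0.3945, 0.0368], 'c': [0.4359, -0.4018], 'wh': (118, 99), 'ang': -0.5, 'pca': -19.9}
dial {'n': 57, 'mean': [0.4895, -0.085, 0.1259], 'c': [0.4882, -0.0853], 'wh': (51, 17), 'ang': 41.6, 'pca': 45.7}
lever {'n': 26, 'mean': [0.4491, 0.1142, 0.145], 'c': [0.4508, 0.1147], 'wh': (26, 19), 'ang': 9.5, 'pca': 29.1}
pan {'n': 1861, 'mean': [0.5959, 0.1135, 0.1316], 'c': [0.5815, 0.0886], 'wh': (259, 178), 'ang': 3.9, 'pca': 3.4}
panfl z 0.13049080758882337
tray {'n': 231, 'mean': [0.4732, 0.3428, 0.0318], 'c': [0.4685, 0.3422], 'wh': (229, 135), 'ang': -0.1, 'pca': 2.4}
white [[0.433, -0.078, 0.082], [0.443, -0.079, 0.087]]
```

View pics/c1.png

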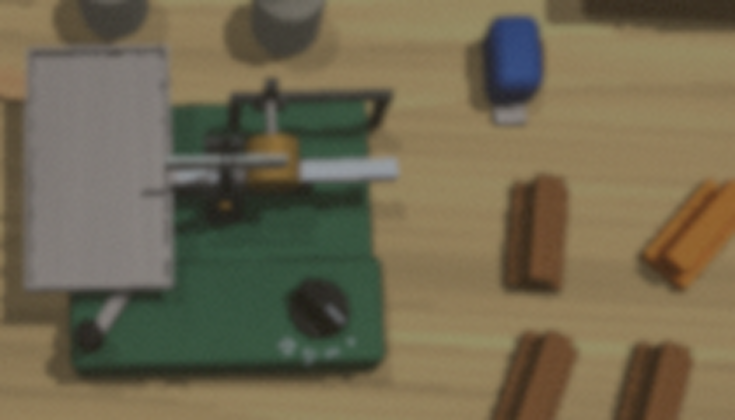

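arm_command --increments '[{"translation":[0,0,0.045]},{"translation":[0,0,0.045]},{"translation":[0.018,-0.0455,0],"rot":[0,0,0.1]},{"translation":[0.018,-0.0455,0],"rot":[0,0,0.1]},{"translation":[0.018,-0.0455,0],"rot":[0,0,0.112]}]' --jaw 1 --grip_force 90

```text
$.increments[0]: bad value
```

arm_command --increments '[{"translation":[0.018,-0.0455,0]},{"translation":[0.018,-0.0455,0]},{"translation":[0.018,-0.0455,0]},{"translation":[0.018,-0.0455,0]},{"translation":[0.018,-0.0455,0]}]'

```text
$.increments[0]: bad value
```

arm_command --increments '[{"translation":[0.018,-0.0455,0]},{"translation":[0.018,-0.0455,0]},{"translation":[0.018,-0.0455,0]},{"translation":[0.018,-0.0455,0]},{"translation":[0.018,-0.0455,0]}]'

```text
$.increments[0]: bad value
```

arm_command --increments '[{"translation":[0.018,-0.0455,0]},{"translation":[0.018,-0.0455,0]},{"translation":[0.018,-0.0455,0]},{"translation":[0.018,-0.0455,0]},{"translation":[0,0,0]}]'

```text
$.increments[0]: bad value
```

arm_command --increments '[{"translation":[0,0,0.045],"rot":[0,0,0]},{"translation":[0,0,0.045],"rot":[0,0,0]},{"translation":[0.018,-0.0455,0],"rot":[0,0,0.1]},{"translation":[0.018,-0.0455,0],"rot":[0,0,0.1]},{"translation":[0.018,-0.0455,0],"rot":[0,0,0.112]}]' --jaw 1 --grip_force 90

```text
clock: 1.5
position: [0.2832, 0.4435, 0.3214]
ee_rot: [0.029, 1.0, 0.0, 0.0]
wrist_force: [1.1, 0.3, 0.5]
opening: 0.997
grip_force: 0.0
```

arm_command --increments '[{"translation":[0.018,-0.0455,0],"rot":[0,0,0]},{"translation":[0.018,-0.0455,0],"rot":[0,0,0]},{"translation":[0.018,-0.0455,0],"rot":[0,0,0]},{"translation":[0.018,-0.0455,0],"rot":[0,0,0]},{"translation":[0.018,-0.0455,0],"rot":[0,0,0]}]'

```text
clock: 2.0
position: [0.3731, 0.2156, 0.3215]
ee_rot: [0.031, 1.0, 0.0, 0.0]
wrist_force: [0.7, 1.0, -0.3]
opening: 0.999
grip_force: 0.0
```

arm_command --increments '[{"translation":[0.018,-0.0455,0],"rot":[0,0,0]},{"translation":[0.018,-0.0455,0],"rot":[0,0,0]},{"translation":[0.018,-0.0455,0],"rot":[0,0,0]},{"translation":[0.018,-0.0455,0],"rot":[0,0,0]},{"translation":[0.018,-0.0455,0],"rot":[0,0,0]}]'

```text
clock: 2.5
position: [0.4631, -0.0119, 0.3217]
ee_rot: [0.031, 1.0, 0.0, 0.001]
wrist_force: [1.7, 1.0, -0.2]
opening: 0.999
grip_force: 0.0
```

arm_command --increments '[{"translation":[0.018,-0.0455,0],"rot":[0,0,0]},{"translation":[0.018,-0.0455,0],"rot":[0,0,0]},{"translation":[0.018,-0.0455,0],"rot":[0,0,0]},{"translation":[0.018,-0.0455,0],"rot":[0,0,0]},{"translation":[0,0,0],"rot":[0,0,0]}]'

```text
clock: 3.0
position: [0.5349, -0.1978, 0.3208]
ee_rot: [0.035, 0.999, -0.002, -0.0]
wrist_force: [-1.1, 0.6, -0.4]
opening: 1.0
grip_force: 0.0
```

arm_command --increments '[{"translation":[0.0218,-0.0445,0],"rot":[0,0,0]},{"translation":[0.0218,-0.045,0],"rot":[0,0,0]},{"translation":[0,-0.0055,-0.047],"rot":[0,0,0]},{"translation":[0,0,-0.05],"rot":[0,0,0]},{"translation":[0,0,-0.05],"rot":[0,0,0]}]'

```text
clock: 3.5
position: [0.5783, -0.287, 0.1725]
ee_rot: [0.032, 0.999, -0.0, 0.0]
wrist_force: [2.1, -0.4, -1.1]
opening: 1.001
grip_force: 0.0
```

arm_command --increments '[{"translation":[0,0,-0.05],"rot":[0,0,0]},{"translation":[0,0,-0.04],"rot":[0,0,0]},{"translation":[0,0,-0.03],"rot":[0,0,0]},{"translation":[0,0,-0.02],"rot":[0,0,0]},{"translation":[0,0,0],"rot":[0,0,0]}]'

```text
clock: 4.0
position: [0.5771, -0.2858, 0.0316]
ee_rot: [0.031, 1.0, 0.001, -0.002]
wrist_force: [0.1, 0.7, 0.8]
opening: 0.999
grip_force: 0.0
```

arm_command --increments '[{"translation":[0.001,-0.007,-0.007],"rot":[0,0,0]},{"translation":[0,0,0],"rot":[0,0,0]}]'

```text
clock: 4.2
position: [0.5797, -0.2952, 0.0279]
ee_rot: [0.032, 0.999, -0.001, 0.001]
wrist_force: [-1.0, -0.6, -0.4]
opening: 1.002
grip_force: 0.0
```

arm_command --increments '[{"translation":[0,0,0],"rot":[0,0,0]},{"translation":[0,0,0],"rot":[0,0,0]},{"translation":[0,0,0],"rot":[0,0,0]},{"translation":[0,0,0],"rot":[0,0,0]},{"translation":[0,0,0],"rot":[0,0,0]}]' --jaw -1 --grip_force 90

```text
clock: 4.7
position: [0.5797, -0.294, 0.0279]
ee_rot: [0.031, 1.0, -0.0, 0.0]
wrist_force: [-1.3, 0.6, 8.8]
opening: 0.284
grip_force: 89.5
```

arm_command --increments '[{"translation":[0,0,0],"rot":[0,0,0]},{"translation":[0,0,0],"rot":[0,0,0]},{"translation":[0,0,0],"rot":[0,0,0]}]'

```text
clock: 5.0
position: [0.5797, -0.2941, 0.0279]
ee_rot: [0.031, 1.0, -0.0, 0.0]
wrist_force: [-0.5, 1.0, 6.6]
opening: 0.29
grip_force: 89.5
```

arm_command --increments '[{"translation":[0,0,0.02],"rot":[0,0,0]},{"translation":[0,0,0.045],"rot":[0,0,0]},{"translation":[0,0,0.05],"rot":[0,0,0]},{"translation":[0,0,0.05],"rot":[0,0,0]},{"translation":[0,0,0.05],"rot":[0,0,0]}]'

```text
clock: 5.5
position: [0.5789, -0.2937, 0.2443]
ee_rot: [0.031, 1.0, 0.0, -0.0]
wrist_force: [0.9, -0.1, -1.0]
opening: 0.292
grip_force: 88.5
```

arm_command --increments '[{"translation":[0,0,0.02],"rot":[0,0,0]},{"translation":[0,0,0],"rot":[0,0,0]},{"translation":[0,0,0],"rot":[0,0,0]},{"translation":[0,0,0],"rot":[0,0,0]},{"translation":[0,0,0],"rot":[0,0,0]}]'

```text
clock: 6.0
position: [0.579, -0.2936, 0.2609]
ee_rot: [0.031, 1.0, 0.0, -0.001]
wrist_force: [-0.0, 0.5, -1.9]
opening: 0.291
grip_force: 88.5
```

```bash
cat > w.py <<'E'
from h import *
f=[]
for i in range(4):
    s=robot.sense(); f.append(s['wrist_force'][2]); robot.capture('top')
print('fz',np.round(f,2),np.mean(f),s['opening'],s['grip_force'],s['clock'],np.round(s['position'],4),s['joint_pos'].round(2))
E
python3 w.py
```

```text
fz [-1.88 -1.23 -2.72 -0.68] -1.6277184518699452 0.2855783168267023 88.517324924469 6.15 [ 0.5792 -0.2939  0.2616] [-0.03  0.51  0.65  1.53 -0.32  1.22  2.18]
```

arm_command --increments '[{"translation":[0.0097,0.0459,0.015],"rot":[0,0,-0.1433]},{"translation":[0.0097,0.0459,0.015],"rot":[0,0,-0.1433]},{"translation":[0.0097,0.0459,0],"rot":[0,0,-0.1433]},{"translation":[0.0097,0.0459,0],"rot":[0,0,-0.1433]},{"translation":[0.0097,0.0459,0],"rot":[0,0,-0.1433]}]'

```text
clock: 6.7
position: [0.6277, -0.0641, 0.2918]
ee_rot: [0.38, 0.925, 0.0, 0.0]
wrist_force: [1.3, -0.6, -1.9]
opening: 0.288
grip_force: 91.9
```

arm_command --increments '[{"translation":[0.0097,0.0459,0],"rot":[0,0,-0.1433]},{"translation":[0.0097,0.0459,0],"rot":[0,0,-0.1433]},{"translation":[0.0097,0.0459,0],"rot":[0,0,-0.1433]},{"translation":[0.0097,0.0459,0],"rot":[0,0,-0.1433]},{"translation":[0,0,0],"rot":[0,0,-0.1433]}]'

```text
clock: 7.2
position: [0.6667, 0.1259, 0.2902]
ee_rot: [0.677, 0.736, 0.0, -0.001]
wrist_force: [-1.1, -0.2, -1.9]
opening: 0.289
grip_force: 92.1
```

arm_command --increments '[{"translation":[0,0,0],"rot":[0,0,0]},{"translation":[0,0,0],"rot":[0,0,0]}]'

```text
clock: 7.4
position: [0.6663, 0.1165, 0.2916]
ee_rot: [0.677, 0.736, -0.0, 0.0]
wrist_force: [-0.5, 0.2, -0.7]
opening: 0.288
grip_force: 92.1
```

arm_command --increments '[{"translation":[0,0.003,-0.045],"rot":[0,0,0]},{"translation":[0,0,-0.04],"rot":[0,0,0]},{"translation":[0,0,-0.025],"rot":[0,0,0]},{"translation":[0,0,-0.015],"rot":[0,0,0]},{"translation":[0,0,-0.004],"rot":[0,0,0]}]'

```text
clock: 7.9
position: [0.6661, 0.1196, 0.1619]
ee_rot: [0.678, 0.735, -0.001, -0.0]
wrist_force: [-0.7, 0.4, -1.2]
opening: 0.287
grip_force: 92.2
```

arm_command --increments '[{"translation":[0,0,0],"rot":[0,0,0]},{"translation":[0,0,0],"rot":[0,0,0]}]'

```text
clock: 8.1
position: [0.6671, 0.1202, 0.1643]
ee_rot: [0.678, 0.735, 0.001, 0.001]
wrist_force: [-0.1, 0.2, -2.0]
opening: 0.286
grip_force: 92.2
```

arm_command --increments '[{"translation":[0,0,-0.003],"rot":[0,0,0]},{"translation":[0,0,-0.001],"rot":[0,0,0]},{"translation":[0,0,0],"rot":[0,0,0]}]'

```text
clock: 8.4
position: [0.6664, 0.1206, 0.1589]
ee_rot: [0.678, 0.735, 0.0, -0.0]
wrist_force: [-0.5, -0.2, -2.3]
opening: 0.287
grip_force: 92.2
```

arm_command --increments '[{"translation":[0,0,0],"rot":[0,0,0]},{"translation":[0,0,0],"rot":[0,0,0]},{"translation":[0,0,0],"rot":[0,0,0]},{"translation":[0,0,0],"rot":[0,0,0]}]' --jaw 0.1

```text
clock: 8.8
position: [0.6665, 0.1205, 0.1588]
ee_rot: [0.678, 0.735, -0.0, 0.0]
wrist_force: [-0.2, -0.0, 0.4]
opening: 0.552
grip_force: 0.0
```

arm_command --increments '[{"translation":[0,0,0.03],"rot":[0,0,0]},{"translation":[0,0,0.045],"rot":[0,0,0]},{"translation":[0,0,0.045],"rot":[0,0,0]},{"translation":[0,0,0.015],"rot":[0,0,0]}]'

```text
clock: 9.2
position: [0.6676, 0.12, 0.2985]
ee_rot: [0.678, 0.735, 0.002, 0.002]
wrist_force: [-0.4, -0.4, 0.6]
opening: 0.555
grip_force: 0.0
```

```bash
cat > b.py <<'E'
from h import *
import sys
# ridge-top rectangles at bench level, brown only, both cameras
for c in ('top','scene'):
    p,d=cap(c); P=cloud(c,d); hsv=cv2.cvtColor(p,cv2.COLOR_RGB2HSV)
    m=reg(P,(.2,.75),(-.55,-.2),(.045,.062)).astype(np.uint8)
    n,l,st,_=cv2.connectedComponentsWithStats(m)
    for i in range(1,n):
        if st[i,4]>80: print(c,rect(P,l==i),'sat',np.median(hsv[l==i][:,1]),'V',np.median(hsv[l==i][:,2]))
E
python3 b.py
```

```text
top {'n': 252, 'mean': [0.5873, -0.4415, 0.0547], 'c': [0.5883, -0.4425], 'wh': (102, 26), 'ang': -40.3, 'pca': -40.3} sat 171.5 V 159.5
top {'n': 271, 'mean': [0.432, -0.2919, 0.0545], 'c': [0.4328, -0.293], 'wh': (100, 27), 'ang': -18.2, 'pca': -18.7} sat 140.0 V 119.0
top {'n': 279, 'mean': [0.4279, -0.3982, 0.0542], 'c': [0.4275, -0.3995], 'wh': (100, 28), 'ang': -15.9, 'pca': -15.3} sat 141.0 V 119.0
top {'n': 293, 'mean': [0.2565, -0.3885, 0.0544], 'c': [0.2564, -0.3896], 'wh': (103, 27), 'ang': -81.4, 'pca': -81.3} sat 169.0 V 159.0
scene {'n': 137, 'mean': [0.261, -0.3899, 0.0536], 'c': [0.2607, -0.3894], 'wh': (101, 36), 'ang': -79.9, 'pca': -81.2} sat 197.0 V 208.0
scene {'n': 147, 'mean': [0.4326, -0.3989, 0.0545], 'c': [0.4304, -0.3991], 'wh': (103, 30), 'ang': -15.1, 'pca': -13.9} sat 151.0 V 144.0
scene {'n': 152, 'mean': [0.437, -0.2896, 0.0541], 'c': [0.4345, -0.2896], 'wh': (105, 32), 'ang': -18.4, 'pca': -18.9} sat 151.0 V 143.0
scene {'n': 173, 'mean': [0.592, -0.4433, 0.0537], 'c': [0.5896, -0.444], 'wh': (99, 37), 'ang': -36.5, 'pca': -39.9} sat 197.0 V 209.0
```

arm_command --increments '[{"translation":[-0.0234,-0.0411,0],"rot":[0,0,0.1164]},{"translation":[-0.0234,-0.0411,0],"rot":[0,0,0.1164]},{"translation":[-0.0234,-0.0411,0],"rot":[0,0,0.1164]},{"translation":[-0.0234,-0.0411,0],"rot":[0,0,0.1164]},{"translation":[-0.0234,-0.0411,0],"rot":[0,0,0.1164]}]' --jaw 0.9

```text
clock: 9.8
position: [0.5478, -0.0861, 0.2926]
ee_rot: [0.436, 0.9, -0.0, -0.001]
wrist_force: [2.0, -1.4, 0.5]
opening: 0.95
grip_force: 0.0
```

arm_command --increments '[{"translation":[-0.0234,-0.0411,0],"rot":[0,0,0.1164]},{"translation":[-0.0234,-0.0411,0],"rot":[0,0,0.1164]},{"translation":[-0.0234,-0.0411,0],"rot":[0,0,0.1164]},{"translation":[-0.0234,-0.0411,0],"rot":[0,0,0.1164]},{"translation":[-0.0234,-0.0411,0],"rot":[0,0,0.1164]}]'

```text
clock: 10.3
position: [0.431, -0.2914, 0.2929]
ee_rot: [0.16, 0.987, 0.0, -0.0]
wrist_force: [2.1, 0.0, 0.7]
opening: 0.947
grip_force: 0.0
```

arm_command --increments '[{"translation":[0,0,-0.05],"rot":[0,0,0]},{"translation":[0,0,-0.05],"rot":[0,0,0]},{"translation":[0,0,-0.05],"rot":[0,0,0]},{"translation":[0,0,-0.03],"rot":[0,0,0]},{"translation":[0,0,0],"rot":[0,0,0]}]'

```text
clock: 10.8
position: [0.4299, -0.2892, 0.1098]
ee_rot: [0.163, 0.987, 0.001, -0.004]
wrist_force: [-0.6, -0.5, 0.6]
opening: 0.946
grip_force: 0.0
```

arm_command --increments '[{"translation":[0,0,0],"rot":[0,0,0]}]'

```text
clock: 10.9
position: [0.4321, -0.2908, 0.114]
ee_rot: [0.163, 0.987, -0.0, -0.001]
wrist_force: [-0.0, -1.8, 1.1]
opening: 0.948
grip_force: 0.0
```

arm_command --increments '[{"translation":[0.002,0,-0.045],"rot":[0,0,0]},{"translation":[0,0,-0.03],"rot":[0,0,0]},{"translation":[0,0,-0.009],"rot":[0,0,0]},{"translation":[0,0,0],"rot":[0,0,0]},{"translation":[0,0,0],"rot":[0,0,0]}]'

```text
clock: 11.4
position: [0.4354, -0.2912, 0.0317]
ee_rot: [0.163, 0.987, -0.0, 0.001]
wrist_force: [0.1, -0.3, 0.0]
opening: 0.954
grip_force: 0.0
```

arm_command --increments '[{"translation":[0,0,0],"rot":[0,0,0]},{"translation":[0,0,0],"rot":[0,0,0]},{"translation":[0,0,0],"rot":[0,0,0]},{"translation":[0,0,0],"rot":[0,0,0]},{"translation":[0,0,0],"rot":[0,0,0]}]' --jaw -1 --grip_force 90

```text
clock: 11.9
position: [0.4346, -0.2907, 0.0304]
ee_rot: [0.163, 0.987, 0.0, 0.0]
wrist_force: [-4.6, 3.8, 16.0]
opening: 0.283
grip_force: 88.9
```

arm_command --increments '[{"translation":[0,0,0],"rot":[0,0,0]},{"translation":[0,0,0],"rot":[0,0,0]}]'

```text
clock: 12.1
position: [0.4346, -0.2907, 0.0304]
ee_rot: [0.163, 0.987, 0.0, 0.0]
wrist_force: [-3.0, 2.9, 15.9]
opening: 0.283
grip_force: 88.9
```

arm_command --increments '[{"translation":[0,0,0.02],"rot":[0,0,0]},{"translation":[0,0,0.045],"rot":[0,0,0]},{"translation":[0,0,0.05],"rot":[0,0,0]},{"translation":[0,0,0.05],"rot":[0,0,0]},{"translation":[0,0,0.05],"rot":[0,0,0]}]'

```text
clock: 12.6
position: [0.4337, -0.2904, 0.2466]
ee_rot: [0.163, 0.987, 0.0, -0.0]
wrist_force: [1.6, 0.9, -2.0]
opening: 0.29
grip_force: 88.8
```

arm_command --increments '[{"translation":[0,0,0.048],"rot":[0,0,0]},{"translation":[0.0191,0.045,0],"rot":[0,0,-0.1293]},{"translation":[0.0191,0.045,0],"rot":[0,0,-0.1293]},{"translation":[0.0191,0.045,0],"rot":[0,0,-0.1293]},{"translation":[0.0191,0.045,0],"rot":[0,0,-0.1293]}]'

```text
clock: 13.1
position: [0.5072, -0.1189, 0.2929]
ee_rot: [0.399, 0.917, 0.0, 0.0]
wrist_force: [1.4, -1.5, -2.5]
opening: 0.289
grip_force: 89.0
```

arm_command --increments '[{"translation":[0.0191,0.045,0],"rot":[0,0,-0.1293]},{"translation":[0.0191,0.045,0],"rot":[0,0,-0.1293]},{"translation":[0.0191,0.045,0],"rot":[0,0,-0.1293]},{"translation":[0.0191,0.045,0],"rot":[0,0,-0.1293]},{"translation":[0.0191,0.045,0],"rot":[0,0,-0.1293]}]'

```text
clock: 13.6
position: [0.6028, 0.1066, 0.2926]
ee_rot: [0.669, 0.743, -0.0, -0.0]
wrist_force: [0.6, -1.1, -1.6]
opening: 0.283
grip_force: 89.0
```

arm_command --increments '[{"translation":[0,0,0],"rot":[0,0,0]},{"translation":[0,0,0],"rot":[0,0,0]},{"translation":[0,0,0],"rot":[0,0,0]}]'

```text
clock: 13.9
position: [0.6023, 0.1035, 0.2927]
ee_rot: [0.668, 0.744, -0.0, -0.0]
wrist_force: [0.1, 0.1, -2.7]
opening: 0.285
grip_force: 89.2
```

arm_command --increments '[{"translation":[0.0042,0.0112,-0.03],"rot":[0,0,-0.03]},{"translation":[0,0,-0.045],"rot":[0,0,0]},{"translation":[0,0,-0.035],"rot":[0,0,0]},{"translation":[0,0,-0.015],"rot":[0,0,0]},{"translation":[0,0,0],"rot":[0,0,0]}]'

```text
clock: 14.4
position: [0.6061, 0.1148, 0.1669]
ee_rot: [0.679, 0.734, -0.001, -0.001]
wrist_force: [0.7, -0.1, -2.1]
opening: 0.289
grip_force: 89.2
```

arm_command --increments '[{"translation":[0,0,0],"rot":[0,0,0]},{"translation":[0,0,0],"rot":[0,0,0]}]'

```text
clock: 14.6
position: [0.6077, 0.1155, 0.1697]
ee_rot: [0.679, 0.734, 0.001, 0.001]
wrist_force: [0.4, 0.0, -2.2]
opening: 0.287
grip_force: 89.2
```

arm_command --increments '[{"translation":[0,0,-0.006],"rot":[0,0,0]},{"translation":[0,0,-0.002],"rot":[0,0,0]},{"translation":[0,0,0],"rot":[0,0,0]}]'

```text
clock: 14.9
position: [0.607, 0.116, 0.1601]
ee_rot: [0.679, 0.735, 0.0, 0.0]
wrist_force: [-1.2, 0.8, 3.9]
opening: 0.283
grip_force: 90.1
```

arm_command --increments '[{"translation":[0,0,0],"rot":[0,0,0]},{"translation":[0,0,0],"rot":[0,0,0]},{"translation":[0,0,0],"rot":[0,0,0]},{"translation":[0,0,0],"rot":[0,0,0]}]' --jaw 0.0

```text
clock: 15.3
position: [0.6068, 0.1157, 0.1597]
ee_rot: [0.679, 0.734, -0.0, -0.0]
wrist_force: [-0.1, 0.1, -0.5]
opening: 0.5
grip_force: 0.0
```

arm_command --increments '[{"translation":[0,0,0.03],"rot":[0,0,0]},{"translation":[0,0,0.045],"rot":[0,0,0]},{"translation":[0,0,0.045],"rot":[0,0,0]},{"translation":[0,0,0.015],"rot":[0,0,0]}]'

```text
clock: 15.7
position: [0.608, 0.1153, 0.2991]
ee_rot: [0.679, 0.734, 0.002, 0.001]
wrist_force: [0.2, 0.1, 0.3]
opening: 0.503
grip_force: 0.0
```

```bash
python3 b.py|grep -v 'sat 1[6-9]'
```

```text
top {'n': 287, 'mean': [0.439, -0.4465, 0.054], 'c': [0.44, -0.4476], 'wh': (102, 28), 'ang': -13.9, 'pca': -14.6} sat 142.0 V 116.0
scene {'n': 144, 'mean': [0.4454, -0.4472, 0.0544], 'c': [0.4425, -0.4472], 'wh': (106, 31), 'ang': -14.3, 'pca': -14.1} sat 151.0 V 143.0
```

arm_command --increments '[{"translation":[-0.0139,-0.0468,0],"rot":[0,0,0.1036]},{"translation":[-0.0139,-0.0468,0],"rot":[0,0,0.1036]},{"translation":[-0.0139,-0.0468,0],"rot":[0,0,0.1036]},{"translation":[-0.0139,-0.0468,0],"rot":[0,0,0.1036]},{"translation":[-0.0139,-0.0468,0],"rot":[0,0,0.1036]}]' --jaw 0.9

```text
clock: 16.3
position: [0.536, -0.1196, 0.2936]
ee_rot: [0.466, 0.885, -0.0, -0.001]
wrist_force: [1.0, -1.1, -0.3]
opening: 0.952
grip_force: 0.0
```

arm_command --increments '[{"translation":[-0.0139,-0.0468,0],"rot":[0,0,0.1036]},{"translation":[-0.0139,-0.0468,0],"rot":[0,0,0.1036]},{"translation":[-0.0139,-0.0468,0],"rot":[0,0,0.1036]},{"translation":[-0.0139,-0.0468,0],"rot":[0,0,0.1036]},{"translation":[-0.0139,-0.0468,0],"rot":[0,0,0.1036]}]'

```text
clock: 16.8
position: [0.4668, -0.3535, 0.2934]
ee_rot: [0.224, 0.975, 0.0, -0.001]
wrist_force: [1.3, -0.2, 0.5]
opening: 0.949
grip_force: 0.0
```

arm_command --increments '[{"translation":[-0.0139,-0.0468,0],"rot":[0,0,0.1036]},{"translation":[-0.0139,-0.0468,0],"rot":[0,0,0.1036]},{"translation":[0,0,-0.05],"rot":[0,0,0]},{"translation":[0,0,-0.05],"rot":[0,0,0]},{"translation":[0,0,-0.05],"rot":[0,0,0]}]'

```text
clock: 17.3
position: [0.439, -0.4456, 0.1415]
ee_rot: [0.125, 0.992, 0.0, -0.0]
wrist_force: [1.5, -0.2, -0.9]
opening: 0.95
grip_force: 0.0
```

arm_command --increments '[{"translation":[0,0,-0.02],"rot":[0,0,0]},{"translation":[0,0,0],"rot":[0,0,0]},{"translation":[0,0,0],"rot":[0,0,0]}]'

```text
clock: 17.6
position: [0.4397, -0.446, 0.1248]
ee_rot: [0.124, 0.992, -0.0, -0.0]
wrist_force: [0.0, 0.1, 1.1]
opening: 0.947
grip_force: 0.0
```

```bash
python3 b.py|grep -v 'sat 1[6-9]'
```

```text
scene {'n': 135, 'mean': [0.443, -0.4468, 0.0535], 'c': [0.4383, -0.4467], 'wh': (107, 35), 'ang': -17.6, 'pca': -15.8} sat 150.0 V 123.0
```

arm_command --increments '[{"translation":[0.001,-0.001,-0.045],"rot":[0,0,0]},{"translation":[0,0,-0.035],"rot":[0,0,0]},{"translation":[0,0,-0.014],"rot":[0,0,0]},{"translation":[0,0,0],"rot":[0,0,0]},{"translation":[0,0,0],"rot":[0,0,0]}]'

```text
clock: 18.2
position: [0.4416, -0.4478, 0.0326]
ee_rot: [0.124, 0.992, -0.001, 0.001]
wrist_force: [-0.1, 0.3, 0.4]
opening: 0.952
grip_force: 0.0
```

arm_command --increments '[{"translation":[0,0,0],"rot":[0,0,0]},{"translation":[0,0,0],"rot":[0,0,0]},{"translation":[0,0,0],"rot":[0,0,0]},{"translation":[0,0,0],"rot":[0,0,0]},{"translation":[0,0,0],"rot":[0,0,0]}]' --jaw -1 --grip_force 90

```text
clock: 18.7
position: [0.4412, -0.4472, 0.0316]
ee_rot: [0.124, 0.992, -0.0, 0.0]
wrist_force: [-1.6, 2.3, 11.3]
opening: 0.289
grip_force: 89.7
```

arm_command --increments '[{"translation":[0,0,0],"rot":[0,0,0]},{"translation":[0,0,0],"rot":[0,0,0]}]'

```text
clock: 18.9
position: [0.4413, -0.4472, 0.0316]
ee_rot: [0.124, 0.992, -0.0, 0.001]
wrist_force: [-0.8, 2.9, 10.6]
opening: 0.282
grip_force: 89.7
```

arm_command --increments '[{"translation":[0,0,0.02],"rot":[0,0,0]},{"translation":[0,0,0.045],"rot":[0,0,0]},{"translation":[0,0,0.05],"rot":[0,0,0]},{"translation":[0,0,0.05],"rot":[0,0,0]},{"translation":[0,0,0.05],"rot":[0,0,0]}]'

```text
clock: 19.4
position: [0.4406, -0.4466, 0.2478]
ee_rot: [0.124, 0.992, 0.0, -0.0]
wrist_force: [1.2, 0.6, -1.4]
opening: 0.286
grip_force: 88.6
```

arm_command --increments '[{"translation":[0,0,0.048],"rot":[0,0,0]},{"translation":[0.0088,0.0465,0],"rot":[0,0,-0.1036]},{"translation":[0.0088,0.0465,0],"rot":[0,0,-0.1036]},{"translation":[0.0088,0.0465,0],"rot":[0,0,-0.1036]},{"translation":[0.0088,0.0465,0],"rot":[0,0,-0.1036]}]'

```text
clock: 19.9
position: [0.476, -0.259, 0.2937]
ee_rot: [0.328, 0.945, 0.0, -0.0]
wrist_force: [0.9, 0.2, -1.7]
opening: 0.284
grip_force: 88.7
```

arm_command --increments '[{"translation":[0.0088,0.0465,0],"rot":[0,0,-0.1036]},{"translation":[0.0088,0.0465,0],"rot":[0,0,-0.1036]},{"translation":[0.0088,0.0465,0],"rot":[0,0,-0.1036]},{"translation":[0.0088,0.0465,0],"rot":[0,0,-0.1036]},{"translation":[0.0088,0.0465,0],"rot":[0,0,-0.1036]}]'

```text
clock: 20.4
position: [0.52, -0.0264, 0.2939]
ee_rot: [0.559, 0.829, 0.0, -0.0]
wrist_force: [1.6, -0.0, -1.8]
opening: 0.286
grip_force: 88.7
```

arm_command --increments '[{"translation":[0.0088,0.0465,0],"rot":[0,0,-0.1036]},{"translation":[0.0088,0.0465,0],"rot":[0,0,-0.1036]},{"translation":[0.0088,0.0465,0],"rot":[0,0,-0.1036]},{"translation":[0,0,0],"rot":[0,0,0]},{"translation":[0,0,0],"rot":[0,0,0]}]'

```text
clock: 20.9
position: [0.5464, 0.1119, 0.2934]
ee_rot: [0.678, 0.735, -0.001, 0.0]
wrist_force: [-0.6, -0.5, -1.4]
opening: 0.284
grip_force: 88.8
```

arm_command --increments '[{"translation":[0,-0.001,-0.03],"rot":[0,0,0]},{"translation":[0,0,-0.045],"rot":[0,0,0]},{"translation":[0,0,-0.035],"rot":[0,0,0]},{"translation":[0,0,-0.013],"rot":[0,0,0]},{"translation":[0,0,0],"rot":[0,0,0]}]'

```text
clock: 21.4
position: [0.5461, 0.1089, 0.1702]
ee_rot: [0.679, 0.734, -0.001, -0.0]
wrist_force: [0.4, 0.1, -0.9]
opening: 0.286
grip_force: 88.8
```

arm_command --increments '[{"translation":[0,0,0],"rot":[0,0,0]},{"translation":[0,0,0],"rot":[0,0,0]}]'

```text
clock: 21.6
position: [0.5475, 0.11, 0.1725]
ee_rot: [0.679, 0.734, 0.001, 0.0]
wrist_force: [0.4, 0.2, -2.3]
opening: 0.287
grip_force: 88.8
```

arm_command --increments '[{"translation":[0,0,-0.007],"rot":[0,0,0]},{"translation":[0,0,-0.002],"rot":[0,0,0]},{"translation":[0,0,0],"rot":[0,0,0]}]'

```text
clock: 21.9
position: [0.5465, 0.1102, 0.1616]
ee_rot: [0.679, 0.734, -0.0, -0.0]
wrist_force: [0.3, 0.1, -1.3]
opening: 0.281
grip_force: 88.9
```

arm_command --increments '[{"translation":[0,0,0],"rot":[0,0,0]},{"translation":[0,0,0],"rot":[0,0,0]},{"translation":[0,0,0],"rot":[0,0,0]},{"translation":[0,0,0],"rot":[0,0,0]}]' --jaw 0.0

```text
clock: 22.3
position: [0.5466, 0.1101, 0.1618]
ee_rot: [0.679, 0.734, 0.0, 0.0]
wrist_force: [-0.4, -0.5, -0.2]
opening: 0.501
grip_force: 0.0
```

arm_command --increments '[{"translation":[0,0,0.03],"rot":[0,0,0]},{"translation":[0,0,0.045],"rot":[0,0,0]},{"translation":[0,0,0.045],"rot":[0,0,0]},{"translation":[0,0,0.015],"rot":[0,0,0]}]'

```text
clock: 22.7
position: [0.5478, 0.1098, 0.3007]
ee_rot: [0.679, 0.734, 0.002, 0.001]
wrist_force: [0.1, -0.1, -0.4]
opening: 0.5
grip_force: 0.0
```

arm_command --increments '[{"translation":[-0.0122,-0.0392,0],"rot":[0,0,-0.14]},{"translation":[-0.0122,-0.0392,0],"rot":[0,0,-0.14]},{"translation":[-0.0122,-0.0392,0],"rot":[0,0,-0.14]},{"translation":[-0.0122,-0.0392,0],"rot":[0,0,-0.14]},{"translation":[-0.0122,-0.0392,0],"rot":[0,0,-0.14]}]'

```text
clock: 23.2
position: [0.4847, -0.0871, 0.2964]
ee_rot: [0.891, 0.455, -0.0, -0.0]
wrist_force: [1.2, 0.5, 0.6]
opening: 0.499
grip_force: 0.0
```

arm_command --increments '[{"translation":[0,0,0],"rot":[0,0,-0.138]},{"translation":[0,0,0],"rot":[0,0,0]},{"translation":[0,0,0],"rot":[0,0,0]}]'

```text
clock: 23.5
position: [0.4857, -0.0851, 0.2965]
ee_rot: [0.918, 0.397, -0.0, -0.0]
wrist_force: [-0.4, 0.2, 0.7]
opening: 0.499
grip_force: 0.0
```

```bash
python3 - <<'E'
from h import *
for c in ('top','scene'):
    p,d=cap(c); P=cloud(c,d)
    m=reg(P,(.46,.73),(.03,.2),(.175,.195)).astype(np.uint8)
    n,l,st,_=cv2.connectedComponentsWithStats(m)
    for i in range(1,n):
        if st[i,4]>60: print(c,rect(P,l==i))
    print('lever',rect(P,reg(P,(.42,.475),(.085,.145),(.138,.152))))
    print('dial',rect(P,reg(P,(.445,.525),(-.125,-.045),(.115,.135))))
    if c=='top': cv2.imwrite('pics/c2.png',cv2.resize(p[130:260,200:480],None,fx=2.8,fy=2.8)[:,:,::-1])
E
```

```text
top {'n': 301, 'mean': [0.665, 0.1216, 0.1847], 'c': [0.6666, 0.1222], 'wh': (99, 29), 'ang': -85.0, 'pca': -85.4}
top {'n': 303, 'mean': [0.6058, 0.1182, 0.1847], 'c': [0.6055, 0.1183], 'wh': (98, 27), 'ang': -86.7, 'pca': -86.7}
top {'n': 308, 'mean': [0.5456, 0.1114, 0.1844], 'c': [0.5463, 0.1112], 'wh': (97, 27), 'ang': -85.0, 'pca': -85.9}
lever {'n': 50, 'mean': [0.4465, 0.1127, 0.1456], 'c': [0.4464, 0.1129], 'wh': (21, 21), 'ang': -42.3, 'pca': 12.2}
dial 0
scene {'n': 209, 'mean': [0.5503, 0.114, 0.1838], 'c': [0.5483, 0.1131], 'wh': (99, 33), 'ang': -88.0, 'pca': -85.7}
scene {'n': 217, 'mean': [0.6103, 0.1185, 0.1836], 'c': [0.6075, 0.118], 'wh': (99, 32), 'ang': -86.5, 'pca': -86.2}
scene {'n': 231, 'mean': [0.6698, 0.1236, 0.1839], 'c': [0.6677, 0.1234], 'wh': (99, 37), 'ang': -87.6, 'pca': -85.4}
lever {'n': 22, 'mean': [0.4495, 0.1135, 0.1453], 'c': [0.4479, 0.114], 'wh': (26, 18), 'ang': 9.4, 'pca': 20.4}
dial {'n': 56, 'mean': [0.4885, -0.0851, 0.1248], 'c': [0.4863, -0.0854], 'wh': (58, 17), 'ang': 43.9, 'pca': 44.0}
```

View pics/c2.png

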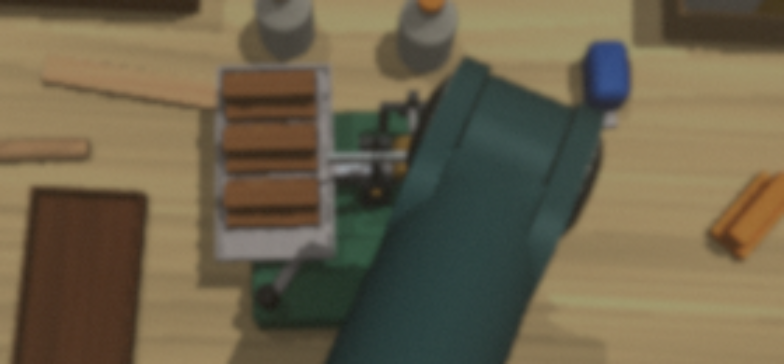

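All three blanks lie flat, side by side in the pan at about px (270,90), (270,143) and (270,200) in the crop. The lever knob at (267,297) is still in the arrested position. Next I turn the dial.

arm_command --increments '[{"translation":[0,-0.001,-0.05],"rot":[0,0,0]},{"translation":[0,0,-0.05],"rot":[0,0,0]},{"translation":[0,0,-0.05],"rot":[0,0,0]},{"translation":[0,0,-0.03],"rot":[0,0,0]},{"translation":[0,0,-0.005],"rot":[0,0,0]}]'

```text
clock: 24.1
position: [0.4839, -0.0865, 0.1089]
ee_rot: [0.918, 0.396, -0.003, -0.001]
wrist_force: [-0.7, -0.3, 1.0]
opening: 0.497
grip_force: 0.0
```

arm_command --increments '[{"translation":[0,0,0],"rot":[0,0,0]},{"translation":[0,0,0],"rot":[0,0,0]}]'

```text
clock: 24.3
position: [0.4866, -0.0869, 0.1133]
ee_rot: [0.919, 0.395, 0.001, 0.0]
wrist_force: [0.1, -0.8, -0.1]
opening: 0.506
grip_force: 0.0
```

arm_command --increments '[{"translation":[0,0.0005,-0.007],"rot":[0,0,0]},{"translation":[0,0,-0.003],"rot":[0,0,0]},{"translation":[0,0,0],"rot":[0,0,0]}]'

```text
clock: 24.6
position: [0.4856, -0.0861, 0.1018]
ee_rot: [0.919, 0.395, 0.0, -0.0]
wrist_force: [0.6, -0.7, 0.4]
opening: 0.499
grip_force: 0.0
```

arm_command --increments '[{"translation":[0,0,0],"rot":[0,0,0]},{"translation":[0,0,0],"rot":[0,0,0]},{"translation":[0,0,0],"rot":[0,0,0]},{"translation":[0,0,0],"rot":[0,0,0]},{"translation":[0,0,0],"rot":[0,0,0]}]' --jaw -1 --grip_force 50

```text
clock: 25.1
position: [0.4859, -0.0866, 0.1021]
ee_rot: [0.919, 0.395, 0.0, 0.0]
wrist_force: [-0.6, -0.8, 5.5]
opening: 0.164
grip_force: 51.1
```

arm_command --increments '[{"translation":[0,0,0],"rot":[0,0,-0.1]},{"translation":[0,0,0],"rot":[0,0,-0.1]},{"translation":[0,0,0],"rot":[0,0,-0.1]},{"translation":[0,0,0],"rot":[0,0,-0.1]},{"translation":[0,0,0],"rot":[0,0,-0.1]}]'

```text
clock: 25.6
position: [0.4859, -0.0867, 0.1021]
ee_rot: [0.988, 0.153, 0.0, 0.0]
wrist_force: [1.6, -1.2, 3.4]
opening: 0.16
grip_force: 51.0
```

arm_command --increments '[{"translation":[0,0,0],"rot":[0,0,-0.1]},{"translation":[0,0,0],"rot":[0,0,-0.1]},{"translation":[0,0,0],"rot":[0,0,-0.1]},{"translation":[0,0,0],"rot":[0,0,-0.1]},{"translation":[0,0,0],"rot":[0,0,-0.1]}]'

```text
clock: 26.1
position: [0.486, -0.0868, 0.1021]
ee_rot: [0.995, -0.096, 0.001, 0.0]
wrist_force: [1.3, -3.0, 2.6]
opening: 0.164
grip_force: 51.0
```

arm_command --increments '[{"translation":[0,0,0],"rot":[0,0,-0.1]},{"translation":[0,0,0],"rot":[0,0,-0.1]},{"translation":[0,0,0],"rot":[0,0,-0.1]},{"translation":[0,0,0],"rot":[0,0,-0.1]},{"translation":[0,0,0],"rot":[0,0,-0.09]}]'

```text
clock: 26.6
position: [0.4859, -0.087, 0.1021]
ee_rot: [0.942, -0.335, 0.001, 0.0]
wrist_force: [1.1, -3.8, 3.9]
opening: 0.162
grip_force: 51.0
```

```bash
python3 - <<'E'
from h import *
s=robot.sense(); print(s['wrist_torque'].round(2),s['wrist_force'].round(1),s['joint_pos'].round(2))
E
```

```text
[-0.91 -0.18  0.12] [ 1.1 -3.8  3.9] [-0.79  0.72  1.21  2.07 -0.85  0.97 -1.37]
```

arm_command --increments '[{"translation":[0,0,0],"rot":[0,0,0]},{"translation":[0,0,0],"rot":[0,0,0]},{"translation":[0,0,0],"rot":[0,0,0]},{"translation":[0,0,0.04],"rot":[0,0,0]},{"translation":[0,0,0.05],"rot":[0,0,0]}]' --jaw 0.1

```text
clock: 27.1
position: [0.4846, -0.0865, 0.1901]
ee_rot: [0.943, -0.332, -0.002, 0.002]
wrist_force: [0.9, 0.8, 1.6]
opening: 0.553
grip_force: 0.0
```

arm_command --increments '[{"translation":[0,0,0.02],"rot":[0,0,0.14]},{"translation":[0,0,0],"rot":[0,0,0.14]},{"translation":[-0.008,0,0],"rot":[0,0,0.14]},{"translation":[-0.008,0.03,0],"rot":[0,0,0.14]},{"translation":[-0.008,0.04,0],"rot":[0,0,0.14]}]'

```text
clock: 27.6
position: [0.4611, -0.0169, 0.2105]
ee_rot: [1.0, 0.013, 0.0, -0.0]
wrist_force: [0.9, 0.4, -0.3]
opening: 0.555
grip_force: 0.0
```

arm_command --increments '[{"translation":[-0.008,0.04,0],"rot":[0,0,0.14]},{"translation":[-0.006,0.04,0],"rot":[0,0,0]},{"translation":[0,0.045,0],"rot":[0,0,0]},{"translation":[0,0,0],"rot":[0,0,0]},{"translation":[0,0,0],"rot":[0,0,0]}]'

```text
clock: 28.1
position: [0.4474, 0.1094, 0.2104]
ee_rot: [0.997, 0.082, -0.0, -0.0]
wrist_force: [-0.2, 0.4, 1.1]
opening: 0.551
grip_force: 0.0
```

```bash
python3 - <<'E'
from h import *
s=robot.sense(); print(s['position'],s['ee_rot'].round(3),s['joint_pos'].round(2))
for c in ('top','scene'):
    p,d=cap(c); P=cloud(c,d)
    print('dial',rect(P,reg(P,(.445,.525),(-.125,-.045),(.115,.135))))
E
```

```text
[0.44742011 0.10944599 0.21035841] [ 0.997  0.082 -0.    -0.   ] [-1.27  0.27  1.11  2.05 -0.29  0.99 -1.42]
dial {'n': 86, 'mean': [0.4853, -0.0859, 0.1266], 'c': [0.4851, -0.0854], 'wh': (50, 15), 'ang': -39.4, 'pca': -39.4}
dial {'n': 70, 'mean': [0.4902, -0.0848, 0.1246], 'c': [0.4875, -0.0841], 'wh': (55, 22), 'ang': -41.2, 'pca': -37.9}
```

arm_command --increments '[{"translation":[0,0.0035,-0.03],"rot":[0,0,0]},{"translation":[0,0,-0.035],"rot":[0,0,0]},{"translation":[0,0,-0.022],"rot":[0,0,0]},{"translation":[0,0,0],"rot":[0,0,0]},{"translation":[0,0,0],"rot":[0,0,0]}]'

```text
clock: 28.7
position: [0.448, 0.1111, 0.1241]
ee_rot: [0.997, 0.08, -0.0, 0.0]
wrist_force: [-0.4, -0.5, 1.1]
opening: 0.55
grip_force: 0.0
```

```bash
cat > pan.py <<'E'
from h import *
import sys
s=robot.sense(); print(s['clock'],s['position'].round(4),s['wrist_force'].round(1),s['joint_pos'].round(2))
for c in ('top','scene'):
    z=[];pl=[]
    for i in range(2):
        p,d=cap(c,sys.argv[1]+c+'.png' if i==0 and len(sys.argv)>1 else None); P=cloud(c,d)
        z.append(np.mean(P[reg(P,(.53,.69),(.075,.16),(.160,.205))][:,2]))
        # pan floor strip robot side & poise/beam -y arm
        pl.append(np.median(P[reg(P,(.496,.515),(.09,.14),(.105,.155))][:,2]) if reg(P,(.496,.515),(.09,.14),(.105,.155)).any() else np.nan)
    print(c,'blank z',np.round(z,4),'strip',np.round(pl,4))
    print('tip',[(np.round(r['location'],4).tolist(),round(r['score'],2)) for r in robot.place_of('pointer_tip',c)])
    m=reg(P,(.54,.68),(-.16,-.06),(.09,.2)); 
    q=P[reg(P,(.595,.63),(-.138,-.118),(.07,.14))]; print('beam -y end z',len(q),np.round(np.median(q[:,2]),4) if len(q) else None)
E
python3 pan.py
```

```text
28.7 [0.448  0.1111 0.1241] [-0.4 -0.5  1.1] [-1.11  0.42  0.96  2.13 -0.48  0.82 -1.26]
top blank z [0.1828 0.1823] strip [nan nan]
tip [([0.6021, -0.0013, 0.2246], 0.72), ([0.7178, 0.3033, -0.0002], 0.2)]
beam -y end z 0 None
scene blank z [0.1796 0.1797] strip [nan nan]
tip []
beam -y end z 9 0.1262
```

```bash
cat > pan.py <<'E'
from h import *
import sys
s=robot.sense(); print(s['clock'],s['position'].round(4),s['wrist_force'].round(1),s['joint_pos'].round(2))
for c in ('top','scene'):
    z=[];n=0
    for i in range(2):
        p,d=cap(c,sys.argv[1]+c+'.png' if i==0 and len(sys.argv)>1 else None); P=cloud(c,d)
        for x,y in ((.667,.121),(.6065,.117),(.547,.112)):
            q=P[reg(P,(x-.008,x+.008),(y-.04,y+.04),(.155,.215))][:,2]
            z.append(np.median(q) if len(q)>10 else np.nan)
    print(c,'blank z',np.round(z,4),'mean',np.nanmean(z).round(4))
    print('tip',[(np.round(r['location'],4).tolist(),round(r['score'],2)) for r in robot.place_of('pointer_tip',c)][:1])
E
python3 pan.py
```

```text
29.0 [0.4479 0.1126 0.1241] [-0.4 -0.  -0.4] [-1.11  0.42  0.96  2.13 -0.48  0.82 -1.26]
top blank z [0.1857 0.1856    nan 0.1858 0.1859    nan] mean 0.1858
tip [([0.603, 0.001, 0.2238], 0.97)]
scene blank z [0.185  0.1843 0.1843 0.1853 0.1855 0.1839] mean 0.1847
tip []
```

arm_command --increments '[{"translation":[0,0.002,-0.007],"rot":[0,0,0]},{"translation":[0,0,-0.002],"rot":[0,0,0]},{"translation":[0,0,0],"rot":[0,0,0]}]'

```text
clock: 29.6
position: [0.4474, 0.1141, 0.1139]
ee_rot: [0.997, 0.081, -0.001, 0.0]
wrist_force: [0.3, -0.3, -0.4]
opening: 0.55
grip_force: 0.0
```

arm_command --increments '[{"translation":[0,0,0],"rot":[0,0,0]},{"translation":[0,0,0],"rot":[0,0,0]},{"translation":[0,0,0],"rot":[0,0,0]},{"translation":[0,0,0],"rot":[0,0,0]}]' --jaw -1 --grip_force 25

```text
clock: 30.0
position: [0.4479, 0.1128, 0.1146]
ee_rot: [0.997, 0.08, 0.0, 0.001]
wrist_force: [0.0, -10.5, 3.7]
opening: 0.271
grip_force: 27.7
```

arm_command --increments '[{"translation":[-0.0048,-0.0094,0],"rot":[0,0,0]},{"translation":[-0.0033,-0.01,0],"rot":[0,0,0]},{"translation":[-0.0017,-0.0103,0],"rot":[0,0,0]},{"translation":[-0.0002,-0.0105,0],"rot":[0,0,0]}]'

```text
clock: 30.4
position: [0.4355, 0.0755, 0.1141]
ee_rot: [0.997, 0.082, -0.002, -0.002]
wrist_force: [-20.3, 13.5, 8.4]
opening: 0.273
grip_force: 29.1
```

arm_command --increments '[{"translation":[0.0014,-0.0104,0],"rot":[0,0,0]},{"translation":[0.0029,-0.0101,0],"rot":[0,0,0]},{"translation":[0.0044,-0.0095,0],"rot":[0,0,0]},{"translation":[0.0057,-0.0087,0],"rot":[0,0,0]},{"translation":[0.0023,-0.0028,0],"rot":[0,0,0]}]'

```text
clock: 30.9
position: [0.4528, 0.0332, 0.1139]
ee_rot: [0.997, 0.081, -0.002, -0.001]
wrist_force: [-23.0, 24.0, 9.3]
opening: 0.269
grip_force: 29.8
```

arm_command --increments '[{"translation":[0,0,0],"rot":[0,0,0]},{"translation":[0,0,0],"rot":[0,0,0]},{"translation":[0,0,0],"rot":[0,0,0]},{"translation":[0,0,0],"rot":[0,0,0]},{"translation":[0,0,0],"rot":[0,0,0]}]'

```text
clock: 31.4
position: [0.4527, 0.0335, 0.114]
ee_rot: [0.997, 0.081, -0.002, -0.001]
wrist_force: [-10.0, 7.2, 1.8]
opening: 0.27
grip_force: 28.5
```

arm_command --increments '[{"translation":[0,0,0],"rot":[0,0,0]},{"translation":[0,0,0],"rot":[0,0,0]},{"translation":[0,0,0],"rot":[0,0,0]},{"translation":[0,0,0],"rot":[0,0,0]},{"translation":[0,0,0],"rot":[0,0,0]}]'

```text
clock: 31.9
position: [0.4527, 0.0335, 0.114]
ee_rot: [0.997, 0.081, -0.002, -0.001]
wrist_force: [-10.2, 6.9, 3.3]
opening: 0.268
grip_force: 28.5
```

arm_command --increments '[{"translation":[0,0,0],"rot":[0,0,0]},{"translation":[0,0,0],"rot":[0,0,0]},{"translation":[0,0,0],"rot":[0,0,0]},{"translation":[0,0,0],"rot":[0,0,0]},{"translation":[0,0,0],"rot":[0,0,0]}]'

```text
clock: 32.4
position: [0.4527, 0.0335, 0.114]
ee_rot: [0.997, 0.081, -0.002, -0.001]
wrist_force: [-9.8, 7.2, 3.3]
opening: 0.273
grip_force: 28.5
```

```bash
python3 pan.py free4
```

```text
32.4 [0.4527 0.0335 0.114 ] [-9.8  7.2  3.3] [-0.93  0.43  0.95  2.15 -0.49  0.8  -1.07]
top blank z [0.1896 0.19   0.1899 0.1901 0.1897 0.1898] mean 0.1898
tip [([0.6024, -0.0042, 0.2191], 0.96)]
scene blank z [0.1882 0.1892 0.1884 0.1895 0.1906 0.189 ] mean 0.1892
tip [([0.6036, 0.0043, 0.2202], 0.68)]
```

arm_command --increments '[{"translation":[-0.0023,0.0028,0],"rot":[0,0,0]},{"translation":[-0.0057,0.0087,0],"rot":[0,0,0]},{"translation":[-0.0044,0.0095,0],"rot":[0,0,0]},{"translation":[-0.0029,0.0101,0],"rot":[0,0,0]},{"translation":[-0.0014,0.0104,0],"rot":[0,0,0]}]'

```text
clock: 33.2
position: [0.4362, 0.0726, 0.114]
ee_rot: [0.997, 0.08, -0.001, 0.001]
wrist_force: [1.8, -10.9, -4.8]
opening: 0.274
grip_force: 27.8
```

arm_command --increments '[{"translation":[0.0002,0.0105,0],"rot":[0,0,0]},{"translation":[0.0017,0.0103,0],"rot":[0,0,0]},{"translation":[0.0033,0.01,0],"rot":[0,0,0]},{"translation":[0.0048,0.0094,0],"rot":[0,0,0]},{"translation":[0.002,0.003,0],"rot":[0,0,0]}]'

```text
clock: 33.7
position: [0.447, 0.1133, 0.1137]
ee_rot: [0.997, 0.079, -0.003, 0.002]
wrist_force: [-22.2, -42.3, 20.7]
opening: 0.27
grip_force: 31.4
```

arm_command --increments '[{"translation":[0,0,0],"rot":[0,0,0]},{"translation":[0,0,0],"rot":[0,0,0]}]'

```text
clock: 33.9
position: [0.4475, 0.1131, 0.1138]
ee_rot: [0.997, 0.079, -0.002, 0.002]
wrist_force: [-14.5, -29.2, 9.4]
opening: 0.271
grip_force: 29.7
```

arm_command --increments '[{"translation":[-0.001,-0.003,0],"rot":[0,0,0]},{"translation":[0,0,0],"rot":[0,0,0]}]'

```text
clock: 34.1
position: [0.4474, 0.1127, 0.114]
ee_rot: [0.997, 0.08, -0.001, 0.001]
wrist_force: [-6.6, -10.1, -1.4]
opening: 0.272
grip_force: 28.1
```

arm_command --increments '[{"translation":[0,0,0],"rot":[0,0,0]},{"translation":[0,0,0],"rot":[0,0,0]},{"translation":[0,0,0],"rot":[0,0,0]},{"translation":[0,0,0],"rot":[0,0,0]}]' --jaw 0.1

```text
clock: 34.5
position: [0.4488, 0.1144, 0.1145]
ee_rot: [0.997, 0.081, 0.0, -0.0]
wrist_force: [-0.1, 0.2, -1.0]
opening: 0.553
grip_force: 0.0
```

arm_command --increments '[{"translation":[0,0,0.045],"rot":[0,0,0]},{"translation":[0,0,0.045],"rot":[0,0,0]},{"translation":[0.006,-0.042,0],"rot":[0,0,-0.14]},{"translation":[0.008,-0.042,0],"rot":[0,0,-0.14]},{"translation":[0.008,-0.042,0],"rot":[0,0,-0.14]}]'

```text
clock: 35.0
position: [0.4709, -0.0123, 0.2048]
ee_rot: [0.991, -0.13, 0.0, -0.001]
wrist_force: [1.2, 0.8, 1.1]
opening: 0.545
grip_force: 0.0
```

arm_command --increments '[{"translation":[0.008,-0.042,0],"rot":[0,0,-0.14]},{"translation":[0.008,-0.031,0],"rot":[0,0,-0.14]},{"translation":[0,0,0],"rot":[0,0,-0.145]},{"translation":[0,0,0],"rot":[0,0,0]},{"translation":[0,0,0],"rot":[0,0,0]}]'

```text
clock: 35.5
position: [0.4866, -0.0842, 0.2043]
ee_rot: [0.943, -0.333, -0.0, -0.0]
wrist_force: [0.1, 0.6, -0.4]
opening: 0.548
grip_force: 0.0
```

```bash
python3 - <<'E'
from h import *
s=robot.sense(); print(s['position'],s['ee_rot'].round(3),s['joint_pos'].round(2))
p,d=cap('scene'); P=cloud('scene',d); print('lever',rect(P,reg(P,(.42,.475),(.085,.145),(.138,.152))))
p,d=cap('top'); P=cloud('top',d); print('lever',rect(P,reg(P,(.42,.475),(.085,.145),(.138,.152))))
E
```

```text
[ 0.48658201 -0.08415623  0.20426742] [ 0.943 -0.333 -0.    -0.   ] [-0.85  0.44  1.2   1.99 -0.48  1.04 -1.68]
lever {'n': 30, 'mean': [0.4508, 0.1145, 0.1447], 'c': [0.451, 0.1147], 'wh': (27, 19), 'ang': 9.0, 'pca': 45.3}
lever {'n': 52, 'mean': [0.4463, 0.1125, 0.1448], 'c': [0.4467, 0.1132], 'wh': (22, 21), 'ang': 1.1, 'pca': 29.8}
```

arm_command --increments '[{"translation":[-0.0005,-0.002,-0.04],"rot":[0,0,0]},{"translation":[0,0,-0.04],"rot":[0,0,0]},{"translation":[0,0,-0.012],"rot":[0,0,0]},{"translation":[0,0,0],"rot":[0,0,0]},{"translation":[0,0,0],"rot":[0,0,0]}]'

```text
clock: 36.1
position: [0.4868, -0.0868, 0.1138]
ee_rot: [0.942, -0.335, 0.0, -0.0]
wrist_force: [0.7, 0.6, 0.7]
opening: 0.548
grip_force: 0.0
```

arm_command --increments '[{"translation":[0,0,-0.008],"rot":[0,0,0]},{"translation":[0,0,0],"rot":[0,0,0]},{"translation":[0,0,0],"rot":[0,0,0]}]'

```text
clock: 36.4
position: [0.4863, -0.0866, 0.1048]
ee_rot: [0.942, -0.335, 0.0, -0.0]
wrist_force: [0.4, -0.6, 0.4]
opening: 0.553
grip_force: 0.0
```

arm_command --increments '[{"translation":[0,0,0],"rot":[0,0,0]},{"translation":[0,0,0],"rot":[0,0,0]},{"translation":[0,0,0],"rot":[0,0,0]},{"translation":[0,0,0],"rot":[0,0,0]},{"translation":[0,0,0],"rot":[0,0,0]}]' --jaw -1 --grip_force 50

```text
clock: 36.9
position: [0.486, -0.087, 0.1047]
ee_rot: [0.942, -0.335, -0.0, -0.0]
wrist_force: [-3.6, -0.5, 9.2]
opening: 0.165
grip_force: 49.0
```

Turn back one mark (+0.5), then release the dial and return to the lever.

arm_command --increments '[{"translation":[0,0,0],"rot":[0,0,0.1]},{"translation":[0,0,0],"rot":[0,0,0.1]},{"translation":[0,0,0],"rot":[0,0,0.1]},{"translation":[0,0,0],"rot":[0,0,0.1]},{"translation":[0,0,0],"rot":[0,0,0.1]}]'

```text
clock: 37.4
position: [0.4861, -0.0868, 0.1047]
ee_rot: [0.996, -0.089, -0.0, -0.0]
wrist_force: [-4.0, 0.4, 7.7]
opening: 0.162
grip_force: 48.8
```

arm_command --increments '[{"translation":[0,0,0],"rot":[0,0,0]},{"translation":[0,0,0],"rot":[0,0,0]}]'

```text
clock: 37.6
position: [0.4861, -0.0868, 0.1047]
ee_rot: [0.996, -0.091, -0.0, -0.0]
wrist_force: [-3.5, 0.5, 7.7]
opening: 0.162
grip_force: 49.6
```

arm_command --increments '[{"translation":[0,0,0],"rot":[0,0,0]},{"translation":[0,0,0],"rot":[0,0,0]},{"translation":[0,0,0],"rot":[0,0,0]},{"translation":[0,0,0.04],"rot":[0,0,0]},{"translation":[0,0,0.05],"rot":[0,0,0]}]' --jaw 0.1

```text
clock: 38.1
position: [0.485, -0.087, 0.1944]
ee_rot: [0.996, -0.092, -0.002, 0.001]
wrist_force: [1.1, 1.2, 2.1]
opening: 0.552
grip_force: 0.0
```

arm_command --increments '[{"translation":[-0.006,0.03,0.015],"rot":[0,0,0.116]},{"translation":[-0.008,0.042,0],"rot":[0,0,0.116]},{"translation":[-0.008,0.042,0],"rot":[0,0,0.116]},{"translation":[-0.008,0.042,0],"rot":[0,0,0]},{"translation":[-0.008,0.043,0],"rot":[0,0,0]}]'

```text
clock: 38.6
position: [0.4475, 0.1139, 0.2096]
ee_rot: [0.997, 0.082, 0.0, -0.001]
wrist_force: [1.8, 0.0, -0.1]
opening: 0.548
grip_force: 0.0
```

arm_command --increments '[{"translation":[0,0,0],"rot":[0,0,0]},{"translation":[0,0,0],"rot":[0,0,0]},{"translation":[0,0,0],"rot":[0,0,0]}]'

```text
clock: 38.9
position: [0.4483, 0.1115, 0.2094]
ee_rot: [0.997, 0.082, -0.0, -0.0]
wrist_force: [0.7, -0.6, -0.3]
opening: 0.555
grip_force: 0.0
```

```bash
python3 - <<'E'
from h import *
s=robot.sense(); print(s['position'],s['ee_rot'].round(3),s['joint_pos'].round(2))
for c in ('top','scene'):
    p,d=cap(c); P=cloud(c,d)
    print('dial',rect(P,reg(P,(.445,.525),(-.125,-.045),(.115,.135))))
E
```

```text
[0.44825533 0.11146033 0.20943022] [ 0.997  0.082 -0.    -0.   ] [-1.16  0.23  0.97  2.05 -0.22  0.97 -1.48]
dial {'n': 87, 'mean': [0.4849, -0.0858, 0.1266], 'c': [0.4855, -0.0861], 'wh': (52, 15), 'ang': -10.0, 'pca': -10.7}
dial {'n': 56, 'mean': [0.4889, -0.0841, 0.1257], 'c': [0.4853, -0.0836], 'wh': (62, 15), 'ang': -11.4, 'pca': -10.2}
```

Dial at mark 3. Release the beam again.

arm_command --increments '[{"translation":[-0.0008,0.001,-0.03],"rot":[0,0,0]},{"translation":[0,0,-0.04],"rot":[0,0,0]},{"translation":[0,0,-0.018],"rot":[0,0,0]},{"translation":[0,0,0],"rot":[0,0,0]},{"translation":[0,0,0],"rot":[0,0,0]}]'

```text
clock: 39.5
position: [0.4478, 0.1125, 0.122]
ee_rot: [0.997, 0.082, -0.0, 0.0]
wrist_force: [-0.1, -0.1, 0.4]
opening: 0.547
grip_force: 0.0
```

arm_command --increments '[{"translation":[0,0.001,-0.006],"rot":[0,0,0]},{"translation":[0,0,-0.003],"rot":[0,0,0]},{"translation":[0,0,0],"rot":[0,0,0]}]'

```text
clock: 39.8
position: [0.4473, 0.1145, 0.1125]
ee_rot: [0.997, 0.082, -0.0, -0.0]
wrist_force: [0.3, 0.2, -1.4]
opening: 0.554
grip_force: 0.0
```

arm_command --increments '[{"translation":[0,0,0],"rot":[0,0,0]},{"translation":[0,0,0],"rot":[0,0,0]},{"translation":[0,0,0],"rot":[0,0,0]},{"translation":[0,0,0],"rot":[0,0,0]}]' --jaw -1 --grip_force 25

```text
clock: 40.2
position: [0.4477, 0.1128, 0.1128]
ee_rot: [0.997, 0.082, 0.0, 0.001]
wrist_force: [-1.0, -11.1, 8.7]
opening: 0.267
grip_force: 26.8
```

arm_command --increments '[{"translation":[-0.0048,-0.0094,0],"rot":[0,0,0]},{"translation":[-0.0033,-0.01,0],"rot":[0,0,0]},{"translation":[-0.0017,-0.0103,0],"rot":[0,0,0]},{"translation":[-0.0002,-0.0105,0],"rot":[0,0,0]}]'

```text
clock: 40.6
position: [0.4355, 0.0756, 0.1123]
ee_rot: [0.996, 0.084, -0.002, -0.001]
wrist_force: [-17.2, 13.4, 6.8]
opening: 0.272
grip_force: 27.7
```

arm_command --increments '[{"translation":[0.0014,-0.0104,0],"rot":[0,0,0]},{"translation":[0.0029,-0.0101,0],"rot":[0,0,0]},{"translation":[0.0044,-0.0095,0],"rot":[0,0,0]},{"translation":[0.0057,-0.0087,0],"rot":[0,0,0]},{"translation":[0.0023,-0.0028,0],"rot":[0,0,0]}]'

```text
clock: 41.1
position: [0.4526, 0.0331, 0.112]
ee_rot: [0.997, 0.083, -0.002, -0.001]
wrist_force: [-21.6, 24.0, 9.9]
opening: 0.269
grip_force: 28.6
```

arm_command --increments '[{"translation":[0,0,0],"rot":[0,0,0]},{"translation":[0,0,0],"rot":[0,0,0]},{"translation":[0,0,0],"rot":[0,0,0]},{"translation":[0,0,0],"rot":[0,0,0]},{"translation":[0,0,0],"rot":[0,0,0]}]'

```text
clock: 41.6
position: [0.4524, 0.0334, 0.1121]
ee_rot: [0.997, 0.083, -0.002, -0.001]
wrist_force: [-10.8, 6.2, 5.1]
opening: 0.275
grip_force: 27.3
```

arm_command --increments '[{"translation":[0,0,0],"rot":[0,0,0]},{"translation":[0,0,0],"rot":[0,0,0]},{"translation":[0,0,0],"rot":[0,0,0]},{"translation":[0,0,0],"rot":[0,0,0]},{"translation":[0,0,0],"rot":[0,0,0]}]'

```text
clock: 42.1
position: [0.4524, 0.0335, 0.1121]
ee_rot: [0.997, 0.083, -0.002, -0.001]
wrist_force: [-11.1, 5.6, 4.3]
opening: 0.274
grip_force: 27.3
```

arm_command --increments '[{"translation":[0,0,0],"rot":[0,0,0]},{"translation":[0,0,0],"rot":[0,0,0]},{"translation":[0,0,0],"rot":[0,0,0]},{"translation":[0,0,0],"rot":[0,0,0]},{"translation":[0,0,0],"rot":[0,0,0]}]'

```text
clock: 42.6
position: [0.4524, 0.0334, 0.1121]
ee_rot: [0.997, 0.083, -0.002, -0.001]
wrist_force: [-11.6, 6.4, 4.7]
opening: 0.269
grip_force: 27.3
```

```bash
python3 pan.py free3; python3 -c "
import cv2,numpy as np
a=[cv2.resize(cv2.imread('pics/free%dtop.png'%k)[150:215,310:390],None,fx=8,fy=8,interpolation=cv2.INTER_CUBIC)[:290] for k in (4,3)]
cv2.imwrite('pics/c3.png',np.vstack(a))"
```

```text
42.6 [0.4524 0.0334 0.1121] [-11.6   6.4   4.7] [-0.86  0.4   0.86  2.15 -0.43  0.78 -1.13]
top blank z [0.1829 0.1826 0.1827 0.1824 0.1825 0.1832] mean 0.1827
tip [([0.607, 0.0018, 0.2227], 0.96)]
scene blank z [0.1818 0.1827 0.1826 0.1826 0.1813 0.1814] mean 0.1821
tip [([0.6021, 0.0117, 0.2212], 0.65)]
```

View pics/c3.png

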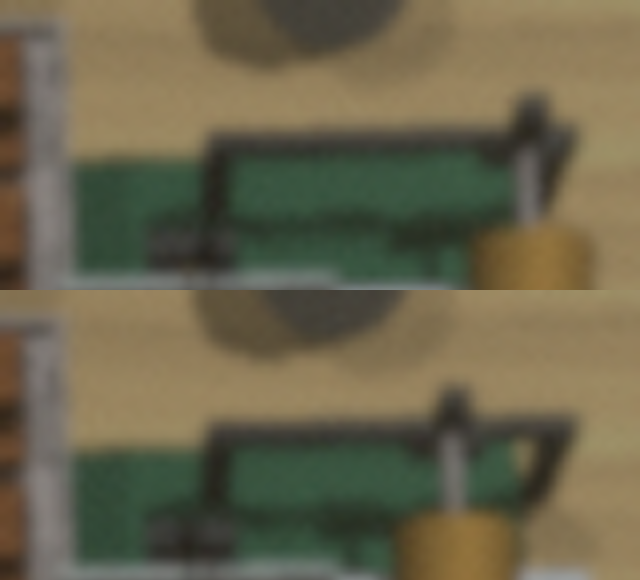

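The crop shows the poise moving between marks 4 and 3, but not the pointer. Depth says the pan is +4 to 4.9 mm from level at mark 4 and about −2.3 to −3 mm at mark 3 (limit ±4.8), so mark 3 is nearest. I'll check the pointer itself.

```bash
python3 -c "
import cv2,numpy as np
a=[cv2.resize(cv2.imread('pics/free%dtop.png'%k)[175:212,310:360],None,fx=12,fy=12,interpolation=cv2.INTER_CUBIC)[:290] for k in (4,3)]
cv2.imwrite('pics/c4.png',np.vstack(a))"
```

```text
(no output)
```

View pics/c4.png

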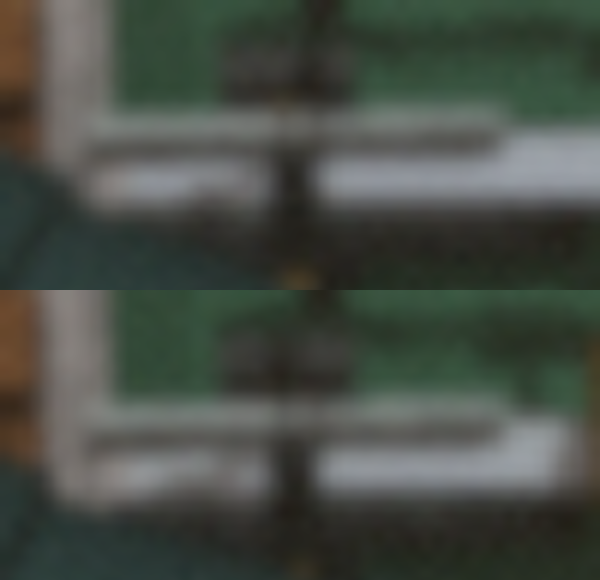

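The plate is nearly edge-on here (px 90–500, row 130) and the pointer can't be read. The depth result stands: mark 3. Now I arrest the beam.

arm_command --increments '[{"translation":[-0.0023,0.0028,0],"rot":[0,0,0]},{"translation":[-0.0057,0.0087,0],"rot":[0,0,0]},{"translation":[-0.0044,0.0095,0],"rot":[0,0,0]},{"translation":[-0.0029,0.0101,0],"rot":[0,0,0]},{"translation":[-0.0014,0.0104,0],"rot":[0,0,0]}]'

```text
clock: 43.4
position: [0.436, 0.0726, 0.1121]
ee_rot: [0.997, 0.081, -0.001, 0.001]
wrist_force: [-2.4, -12.1, -4.8]
opening: 0.267
grip_force: 26.9
```

arm_command --increments '[{"translation":[0.0002,0.0105,0],"rot":[0,0,0]},{"translation":[0.0017,0.0103,0],"rot":[0,0,0]},{"translation":[0.0033,0.01,0],"rot":[0,0,0]},{"translation":[0.0038,0.0065,0],"rot":[0,0,0]},{"translation":[0.001,0.003,0],"rot":[0,0,0]}]'

```text
clock: 43.9
position: [0.4468, 0.1129, 0.1121]
ee_rot: [0.997, 0.082, -0.001, 0.001]
wrist_force: [-7.0, -29.1, 5.0]
opening: 0.265
grip_force: 28.1
```

arm_command --increments '[{"translation":[0.0005,0.001,0],"rot":[0,0,0]},{"translation":[0,0,0],"rot":[0,0,0]},{"translation":[0,0,0],"rot":[0,0,0]}]'

```text
clock: 44.2
position: [0.4468, 0.1128, 0.1122]
ee_rot: [0.997, 0.081, -0.001, 0.001]
wrist_force: [-7.7, -18.4, 4.1]
opening: 0.271
grip_force: 27.6
```

arm_command --increments '[{"translation":[-0.0003,-0.002,0],"rot":[0,0,0]},{"translation":[0,0,0],"rot":[0,0,0]}]'

```text
clock: 44.4
position: [0.4468, 0.1126, 0.1122]
ee_rot: [0.997, 0.082, -0.001, 0.0]
wrist_force: [-5.1, -7.1, 0.3]
opening: 0.273
grip_force: 27.0
```

arm_command --increments '[{"translation":[0,0,0],"rot":[0,0,0]},{"translation":[0,0,0],"rot":[0,0,0]},{"translation":[0,0,0],"rot":[0,0,0]},{"translation":[0,0,0.04],"rot":[0,0,0]},{"translation":[0,0,0.05],"rot":[0,0,0]}]' --jaw 0.1

```text
clock: 44.9
position: [0.4468, 0.1127, 0.2025]
ee_rot: [0.997, 0.082, -0.001, 0.001]
wrist_force: [0.6, 1.6, 1.4]
opening: 0.547
grip_force: 0.0
```

arm_command --increments '[{"translation":[0,0,0.05],"rot":[0,0,0.1487]},{"translation":[0,0,0.05],"rot":[0,0,0.1487]},{"translation":[0.0125,0,0],"rot":[0,0,0.1487]},{"translation":[0.0125,0,0],"rot":[0,0,0.1487]},{"translation":[0.0125,0,0],"rot":[0,0,0.1487]}]'

```text
clock: 45.4
position: [0.4855, 0.1139, 0.3029]
ee_rot: [0.897, 0.442, 0.001, -0.001]
wrist_force: [0.3, 0.2, 0.3]
opening: 0.549
grip_force: 0.0
```

arm_command --increments '[{"translation":[0.0125,0,0],"rot":[0,0,0.1487]},{"translation":[0.0125,0,0],"rot":[0,0,0.1487]},{"translation":[0.0125,0,0],"rot":[0,0,0.1487]},{"translation":[0.0125,0,0],"rot":[0,0,0.1487]},{"translation":[0.0125,0,0],"rot":[0,0,0.1487]}]'

```text
clock: 45.9
position: [0.5481, 0.1135, 0.3024]
ee_rot: [0.676, 0.737, -0.0, 0.0]
wrist_force: [0.8, -0.5, 1.0]
opening: 0.551
grip_force: 0.0
```

```bash
python3 - <<'E'
from h import *
s=robot.sense(); print(s['position'],s['ee_rot'].round(3),s['joint_pos'].round(2))
for c in ('top','scene'):
    p,d=cap(c); P=cloud(c,d)
    m=reg(P,(.46,.73),(.03,.2),(.175,.195)).astype(np.uint8)
    n,l,st,_=cv2.connectedComponentsWithStats(m)
    for i in range(1,n):
        if st[i,4]>60: print(c,rect(P,l==i))
    print('lever',rect(P,reg(P,(.42,.475),(.085,.145),(.138,.152))))
E
```

```text
[0.548076   0.11352363 0.3023573 ] [ 0.676  0.737 -0.     0.   ] [-0.91  0.31  0.8   1.71 -0.23  1.22  0.04]
top {'n': 76, 'mean': [0.5477, 0.0737, 0.1847], 'c': [0.5498, 0.0747], 'wh': (28, 24), 'ang': 2.4, 'pca': -31.1}
lever 0
scene {'n': 208, 'mean': [0.5501, 0.115, 0.1841], 'c': [0.5477, 0.1132], 'wh': (99, 36), 'ang': -84.5, 'pca': -86.4}
scene {'n': 225, 'mean': [0.6106, 0.119, 0.1836], 'c': [0.6084, 0.1182], 'wh': (102, 33), 'ang': -89.4, 'pca': -87.3}
scene {'n': 224, 'mean': [0.6695, 0.1246, 0.1843], 'c': [0.668, 0.1236], 'wh': (99, 34), 'ang': -84.4, 'pca': -86.1}
lever {'n': 26, 'mean': [0.4513, 0.1139, 0.1451], 'c': [0.4506, 0.1144], 'wh': (29, 19), 'ang': 8.3, 'pca': 5.5}
```

arm_command --increments '[{"translation":[-0.001,-0.0015,-0.04],"rot":[0,0,0]},{"translation":[0,0,-0.045],"rot":[0,0,0]},{"translation":[0,0,-0.035],"rot":[0,0,0]},{"translation":[0,0,0],"rot":[0,0,0]},{"translation":[0,0,0],"rot":[0,0,0]}]'

```text
clock: 46.5
position: [0.5466, 0.1118, 0.1835]
ee_rot: [0.679, 0.734, -0.0, 0.0]
wrist_force: [0.9, -0.5, 0.9]
opening: 0.55
grip_force: 0.0
```

arm_command --increments '[{"translation":[0,0,0],"rot":[0,0,0]}]'

```text
clock: 46.6
position: [0.5474, 0.1121, 0.1845]
ee_rot: [0.678, 0.735, 0.001, 0.001]
wrist_force: [0.4, 0.0, 1.0]
opening: 0.555
grip_force: 0.0
```

arm_command --increments '[{"translation":[0,0,-0.015],"rot":[0,0,0]},{"translation":[0,0,-0.005],"rot":[0,0,0]},{"translation":[0,0,0],"rot":[0,0,0]}]'

```text
clock: 46.9
position: [0.5462, 0.1119, 0.162]
ee_rot: [0.678, 0.735, -0.0, -0.0]
wrist_force: [0.2, 0.4, 0.5]
opening: 0.549
grip_force: 0.0
```

arm_command --increments '[{"translation":[0,0,0],"rot":[0,0,0]},{"translation":[0,0,0],"rot":[0,0,0]},{"translation":[0,0,0],"rot":[0,0,0]},{"translation":[0,0,0],"rot":[0,0,0]}]' --jaw -1 --grip_force 40

```text
clock: 47.3
position: [0.5467, 0.1118, 0.1627]
ee_rot: [0.678, 0.735, 0.0, 0.0]
wrist_force: [-0.9, -0.1, 3.3]
opening: 0.297
grip_force: 42.7
```

arm_command --increments '[{"translation":[0,0,0.015],"rot":[0,0,0]},{"translation":[0,0,0.015],"rot":[0,0,0]}]'

```text
clock: 47.5
position: [0.5464, 0.1117, 0.1935]
ee_rot: [0.678, 0.735, -0.0, 0.0]
wrist_force: [0.7, -0.2, -1.9]
opening: 0.296
grip_force: 42.0
```

arm_command --increments '[{"translation":[0,0,0.03],"rot":[0,0,0]},{"translation":[0,0,0.045],"rot":[0,0,0]},{"translation":[0,0,0],"rot":[0,0,0]},{"translation":[0,0,0],"rot":[0,0,0]}]' --grip_force 90

```text
clock: 47.9
position: [0.5469, 0.112, 0.2691]
ee_rot: [0.678, 0.735, 0.001, 0.0]
wrist_force: [-0.7, -0.1, -1.5]
opening: 0.285
grip_force: 92.9
```

arm_command --increments '[{"translation":[-0.0034,0.0459,0],"rot":[0,0,-0.0164]},{"translation":[-0.0034,0.0459,0],"rot":[0,0,-0.0164]},{"translation":[-0.0034,0.0459,0],"rot":[0,0,-0.0164]},{"translation":[-0.0034,0.0459,0],"rot":[0,0,-0.0164]},{"translation":[-0.0034,0.0459,0],"rot":[0,0,-0.0164]}]'

```text
clock: 48.4
position: [0.5287, 0.3431, 0.2668]
ee_rot: [0.708, 0.707, -0.001, -0.0]
wrist_force: [0.5, 0.0, -1.9]
opening: 0.286
grip_force: 92.8
```

arm_command --increments '[{"translation":[0,0,-0.04],"rot":[0,0,0]},{"translation":[0,0,-0.05],"rot":[0,0,0]},{"translation":[0,0,-0.05],"rot":[0,0,0]},{"translation":[0,0,-0.03],"rot":[0,0,0]},{"translation":[0,0,-0.01],"rot":[0,0,0]}]'

```text
clock: 48.9
position: [0.5277, 0.3401, 0.0837]
ee_rot: [0.708, 0.707, -0.003, -0.0]
wrist_force: [-0.6, -0.2, -0.4]
opening: 0.285
grip_force: 92.7
```

arm_command --increments '[{"translation":[0,0,0],"rot":[0,0,0]},{"translation":[0,0,0],"rot":[0,0,0]}]'

```text
clock: 49.1
position: [0.5303, 0.3416, 0.0889]
ee_rot: [0.708, 0.707, 0.001, 0.0]
wrist_force: [-0.4, 0.2, -0.9]
opening: 0.285
grip_force: 92.7
```

arm_command --increments '[{"translation":[0,0,-0.03],"rot":[0,0,0]},{"translation":[0,0,-0.015],"rot":[0,0,0]},{"translation":[0,0,-0.004],"rot":[0,0,0]},{"translation":[0,0,0],"rot":[0,0,0]}]'

```text
clock: 49.5
position: [0.5298, 0.3415, 0.0393]
ee_rot: [0.708, 0.707, -0.0, -0.0]
wrist_force: [0.3, 0.1, -2.0]
opening: 0.281
grip_force: 92.6
```

arm_command --increments '[{"translation":[0,0,0],"rot":[0,0,0]},{"translation":[0,0,-0.001],"rot":[0,0,0]}]'

```text
clock: 49.7
position: [0.53, 0.3416, 0.0383]
ee_rot: [0.707, 0.707, 0.0, 0.0]
wrist_force: [0.2, 0.5, -1.4]
opening: 0.284
grip_force: 92.6
```

arm_command --increments '[{"translation":[0,0,0],"rot":[0,0,0]},{"translation":[0,0,0],"rot":[0,0,0]},{"translation":[0,0,0],"rot":[0,0,0]},{"translation":[0,0,0],"rot":[0,0,0]}]' --jaw 0.1

```text
clock: 50.1
position: [0.5296, 0.3414, 0.0375]
ee_rot: [0.707, 0.707, -0.0, 0.0]
wrist_force: [1.3, 1.1, 0.1]
opening: 0.554
grip_force: 0.0
```

arm_command --increments '[{"translation":[0,0,0.03],"rot":[0,0,0]},{"translation":[0,0,0.05],"rot":[0,0,0]},{"translation":[0,0,0.05],"rot":[0,0,0]},{"translation":[0,0,0.05],"rot":[0,0,0]},{"translation":[0,0,0.05],"rot":[0,0,0]}]'

```text
clock: 50.6
position: [0.5292, 0.341, 0.2696]
ee_rot: [0.708, 0.707, -0.0, 0.0]
wrist_force: [0.7, 1.2, -0.0]
opening: 0.547
grip_force: 0.0
```

arm_command --increments '[{"translation":[0.0156,-0.0446,0.01],"rot":[0,0,0.014]},{"translation":[0.0156,-0.0446,0.01],"rot":[0,0,0.014]},{"translation":[0.0156,-0.0446,0],"rot":[0,0,0.014]},{"translation":[0.0156,-0.0446,0],"rot":[0,0,0.014]},{"translation":[0.0156,-0.0446,0],"rot":[0,0,0.014]}]'

```text
clock: 51.1
position: [0.6078, 0.1166, 0.2877]
ee_rot: [0.682, 0.731, 0.0, -0.0]
wrist_force: [-0.1, 0.3, 0.1]
opening: 0.555
grip_force: 0.0
```

arm_command --increments '[{"translation":[0,0,0],"rot":[0,0,0]},{"translation":[0,0,0],"rot":[0,0,0]}]'

```text
clock: 51.3
position: [0.6077, 0.1171, 0.2874]
ee_rot: [0.683, 0.73, -0.0, 0.0]
wrist_force: [0.1, 0.9, -0.4]
opening: 0.551
grip_force: 0.0
```

```bash
cat > chk.py <<'E'
from h import *
s=robot.sense(); print(s['position'].round(4),s['ee_rot'].round(3),s['joint_pos'].round(2))
for c in ('top','scene'):
    p,d=cap(c); P=cloud(c,d)
    for nm,x,y,z in (('pan',(.46,.73),(.03,.2),(.175,.195)),('tray',(.35,.6),(.25,.43),(.05,.07))):
        m=reg(P,x,y,z).astype(np.uint8); n,l,st,_=cv2.connectedComponentsWithStats(m)
        for i in range(1,n):
            if st[i,4]>60: r=rect(P,l==i); print(nm,c,r['c'],r['wh'],r['ang'],r['pca'],r['mean'][2])
E
python3 chk.py
```

```text
[0.6077 0.1171 0.2874] [ 0.683  0.73  -0.     0.   ] [-0.8   0.45  0.77  1.58 -0.33  1.24  0.1 ]
pan top [0.6689, 0.0824] (27, 21) -3.3 1.1 0.1851
pan top [0.6083, 0.0872] (36, 25) -86.8 -82.2 0.1847
tray top [0.5296, 0.3506] (85, 26) 88.5 89.9 0.0605
pan scene [0.6092, 0.1179] (99, 31) -85.7 -86.5 0.1846
pan scene [0.6695, 0.1236] (99, 35) -84.8 -85.3 0.184
tray scene [0.5304, 0.3435] (99, 36) -86.5 89.7 0.0594
```

arm_command --increments '[{"translation":[0,0.0005,-0.04],"rot":[0,0,0]},{"translation":[0,0,-0.04],"rot":[0,0,0]},{"translation":[0,0,-0.025],"rot":[0,0,0]},{"translation":[0,0,0],"rot":[0,0,0]},{"translation":[0,0,0],"rot":[0,0,0]}]'

```text
clock: 51.9
position: [0.6076, 0.1197, 0.1832]
ee_rot: [0.682, 0.731, -0.0, 0.0]
wrist_force: [0.7, 0.8, 0.4]
opening: 0.549
grip_force: 0.0
```

arm_command --increments '[{"translation":[0,0,-0.016],"rot":[0,0,0]},{"translation":[0,0,-0.004],"rot":[0,0,0]},{"translation":[0,0,0],"rot":[0,0,0]},{"translation":[0,0,0],"rot":[0,0,0]}]'

```text
clock: 52.3
position: [0.6078, 0.1189, 0.163]
ee_rot: [0.682, 0.731, 0.0, 0.0]
wrist_force: [0.3, -0.0, 0.1]
opening: 0.552
grip_force: 0.0
```

arm_command --increments '[{"translation":[0,0,0],"rot":[0,0,0]},{"translation":[0,0,0],"rot":[0,0,0]},{"translation":[0,0,0],"rot":[0,0,0]},{"translation":[0,0,0],"rot":[0,0,0]}]' --jaw -1 --grip_force 40

```text
clock: 52.7
position: [0.6077, 0.1189, 0.1628]
ee_rot: [0.682, 0.731, 0.0, 0.0]
wrist_force: [-0.6, 0.4, 5.9]
opening: 0.297
grip_force: 42.5
```

arm_command --increments '[{"translation":[0,0,0.015],"rot":[0,0,0]},{"translation":[0,0,0.015],"rot":[0,0,0]}]'

```text
clock: 52.9
position: [0.6073, 0.1187, 0.1933]
ee_rot: [0.682, 0.731, -0.001, -0.0]
wrist_force: [-0.7, 0.9, -2.2]
opening: 0.294
grip_force: 41.5
```

arm_command --increments '[{"translation":[0,0,0.03],"rot":[0,0,0]},{"translation":[0,0,0.045],"rot":[0,0,0]},{"translation":[0,0,0],"rot":[0,0,0]},{"translation":[0,0,0],"rot":[0,0,0]}]' --grip_force 90

```text
clock: 53.3
position: [0.6078, 0.1189, 0.2689]
ee_rot: [0.682, 0.731, 0.001, 0.0]
wrist_force: [-0.3, -0.1, -2.6]
opening: 0.286
grip_force: 93.1
```

arm_command --increments '[{"translation":[-0.023,0.0371,0],"rot":[0,0,-0.0117]},{"translation":[-0.023,0.0371,0],"rot":[0,0,-0.0117]},{"translation":[-0.023,0.0371,0],"rot":[0,0,-0.0117]},{"translation":[-0.023,0.0371,0],"rot":[0,0,-0.0117]},{"translation":[-0.023,0.0371,0],"rot":[0,0,-0.0117]}]'

```text
clock: 53.8
position: [0.4909, 0.3055, 0.2666]
ee_rot: [0.704, 0.711, -0.001, -0.0]
wrist_force: [1.0, 0.9, -2.1]
opening: 0.279
grip_force: 92.9
```

arm_command --increments '[{"translation":[-0.023,0.0371,0],"rot":[0,0,-0.0117]},{"translation":[0,0,-0.04],"rot":[0,0,0]},{"translation":[0,0,-0.05],"rot":[0,0,0]},{"translation":[0,0,-0.05],"rot":[0,0,0]},{"translation":[0,0,-0.03],"rot":[0,0,0]}]'

```text
clock: 54.3
position: [0.4675, 0.3402, 0.0932]
ee_rot: [0.708, 0.707, -0.003, 0.0]
wrist_force: [-0.4, 1.5, -1.5]
opening: 0.287
grip_force: 92.8
```

arm_command --increments '[{"translation":[0,0,-0.005],"rot":[0,0,0]},{"translation":[0,0,0],"rot":[0,0,0]},{"translation":[0,0,0],"rot":[0,0,0]}]'

```text
clock: 54.6
position: [0.4703, 0.3419, 0.094]
ee_rot: [0.708, 0.707, 0.001, 0.0]
wrist_force: [-0.0, -0.1, -2.5]
opening: 0.288
grip_force: 92.7
```

arm_command --increments '[{"translation":[0,0,-0.035],"rot":[0,0,0]},{"translation":[0,0,-0.015],"rot":[0,0,0]},{"translation":[0,0,-0.004],"rot":[0,0,0]},{"translation":[0,0,0],"rot":[0,0,0]}]'

```text
clock: 55.0
position: [0.4698, 0.3415, 0.0394]
ee_rot: [0.708, 0.707, -0.0, -0.0]
wrist_force: [-0.2, 0.4, -1.1]
opening: 0.282
grip_force: 92.8
```

arm_command --increments '[{"translation":[0,0,-0.0005],"rot":[0,0,0]},{"translation":[0,0,0],"rot":[0,0,0]}]'

```text
clock: 55.2
position: [0.4699, 0.3417, 0.0387]
ee_rot: [0.708, 0.707, 0.0, 0.0]
wrist_force: [-0.3, -0.9, -2.3]
opening: 0.283
grip_force: 92.8
```

arm_command --increments '[{"translation":[0,0,0],"rot":[0,0,0]},{"translation":[0,0,0],"rot":[0,0,0]},{"translation":[0,0,0],"rot":[0,0,0]},{"translation":[0,0,0],"rot":[0,0,0]}]' --jaw 0.1

```text
clock: 55.6
position: [0.4696, 0.3415, 0.038]
ee_rot: [0.708, 0.707, -0.0, 0.0]
wrist_force: [-0.4, 0.0, 0.2]
opening: 0.553
grip_force: 0.0
```

arm_command --increments '[{"translation":[0,0,0.03],"rot":[0,0,0]},{"translation":[0,0,0.05],"rot":[0,0,0]},{"translation":[0,0,0.05],"rot":[0,0,0]},{"translation":[0,0,0.05],"rot":[0,0,0]},{"translation":[0,0,0.05],"rot":[0,0,0]}]'

```text
clock: 56.1
position: [0.4693, 0.3411, 0.2701]
ee_rot: [0.708, 0.707, -0.0, 0.0]
wrist_force: [0.8, 1.2, -0.1]
opening: 0.552
grip_force: 0.0
```

arm_command --increments '[{"translation":[0,0,0.015],"rot":[0,0,0]},{"translation":[0.0331,-0.0364,0],"rot":[0,0,0.0137]},{"translation":[0.0331,-0.0364,0],"rot":[0,0,0.0137]},{"translation":[0.0331,-0.0364,0],"rot":[0,0,0.0137]},{"translation":[0.0331,-0.0364,0],"rot":[0,0,0.0137]}]'

```text
clock: 56.6
position: [0.6028, 0.1945, 0.2826]
ee_rot: [0.687, 0.726, -0.0, -0.0]
wrist_force: [1.0, 0.5, 0.6]
opening: 0.547
grip_force: 0.0
```

arm_command --increments '[{"translation":[0.0331,-0.0364,0],"rot":[0,0,0.0137]},{"translation":[0.0331,-0.0364,0],"rot":[0,0,0.0137]},{"translation":[0,0,0],"rot":[0,0,0]},{"translation":[0,0,0],"rot":[0,0,0]}]'

```text
clock: 57.0
position: [0.6685, 0.1215, 0.282]
ee_rot: [0.679, 0.734, -0.001, -0.0]
wrist_force: [-0.4, 1.3, -0.4]
opening: 0.554
grip_force: 0.0
```

```bash
python3 chk.py
```

```text
[0.6685 0.1215 0.282 ] [ 0.679  0.734 -0.001 -0.   ] [-0.71  0.58  0.75  1.42 -0.39  1.3   0.14]
pan top [0.6689, 0.0971] (48, 30) -86.8 -78.7 0.1849
tray top [0.5292, 0.3649] (53, 26) -87.3 -86.2 0.0605
tray top [0.4699, 0.3709] (39, 26) -88.9 -84.2 0.0604
pan scene [0.6677, 0.1237] (99, 34) -88.3 -86.2 0.1844
tray scene [0.4706, 0.3417] (101, 34) -89.7 89.1 0.0594
tray scene [0.5338, 0.3433] (99, 38) -87.9 -88.7 0.0592
```

arm_command --increments '[{"translation":[-0.0005,0.0012,-0.04],"rot":[0,0,0]},{"translation":[0,0,-0.04],"rot":[0,0,0]},{"translation":[0,0,-0.02],"rot":[0,0,0]},{"translation":[0,0,0],"rot":[0,0,0]},{"translation":[0,0,0],"rot":[0,0,0]}]'

```text
clock: 57.6
position: [0.6676, 0.1254, 0.1839]
ee_rot: [0.677, 0.736, 0.0, 0.0]
wrist_force: [-0.2, 0.5, 1.4]
opening: 0.55
grip_force: 0.0
```

arm_command --increments '[{"translation":[0,0,-0.016],"rot":[0,0,0]},{"translation":[0,0,-0.004],"rot":[0,0,0]},{"translation":[0,0,0],"rot":[0,0,0]},{"translation":[0,0,0],"rot":[0,0,0]}]'

```text
clock: 58.0
position: [0.6678, 0.1243, 0.1635]
ee_rot: [0.678, 0.735, 0.0, 0.0]
wrist_force: [0.3, -1.3, -0.3]
opening: 0.548
grip_force: 0.0
```

arm_command --increments '[{"translation":[0,0,0],"rot":[0,0,0]},{"translation":[0,0,0],"rot":[0,0,0]},{"translation":[0,0,0],"rot":[0,0,0]},{"translation":[0,0,0],"rot":[0,0,0]}]' --jaw -1 --grip_force 40

```text
clock: 58.4
position: [0.6678, 0.1243, 0.1633]
ee_rot: [0.678, 0.735, 0.0, 0.0]
wrist_force: [-0.7, 0.8, 5.3]
opening: 0.295
grip_force: 42.6
```

arm_command --increments '[{"translation":[0,0,0.015],"rot":[0,0,0]},{"translation":[0,0,0.015],"rot":[0,0,0]}]'

```text
clock: 58.6
position: [0.6675, 0.1242, 0.1939]
ee_rot: [0.678, 0.735, -0.0, -0.0]
wrist_force: [0.0, -0.4, -1.9]
opening: 0.296
grip_force: 41.7
```

arm_command --increments '[{"translation":[0,0,0.03],"rot":[0,0,0]},{"translation":[0,0,0.045],"rot":[0,0,0]},{"translation":[0,0,0],"rot":[0,0,0]},{"translation":[0,0,0],"rot":[0,0,0]}]' --grip_force 90

```text
clock: 59.0
position: [0.668, 0.1242, 0.2698]
ee_rot: [0.678, 0.735, 0.001, 0.001]
wrist_force: [0.3, 1.2, -2.6]
opening: 0.282
grip_force: 92.8
```

arm_command --increments '[{"translation":[-0.0369,0.0311,0],"rot":[0,0,-0.0114]},{"translation":[-0.0369,0.0311,0],"rot":[0,0,-0.0114]},{"translation":[-0.0369,0.0311,0],"rot":[0,0,-0.0114]},{"translation":[-0.0369,0.0311,0],"rot":[0,0,-0.0114]},{"translation":[-0.0369,0.0311,0],"rot":[0,0,-0.0114]}]'

```text
clock: 59.5
position: [0.481, 0.2806, 0.2672]
ee_rot: [0.699, 0.715, -0.001, -0.0]
wrist_force: [0.0, 1.9, -0.6]
opening: 0.285
grip_force: 92.8
```

arm_command --increments '[{"translation":[-0.0369,0.0311,0],"rot":[0,0,-0.0114]},{"translation":[-0.0369,0.0311,0],"rot":[0,0,-0.0114]},{"translation":[0,0,-0.04],"rot":[0,0,0]},{"translation":[0,0,-0.05],"rot":[0,0,0]},{"translation":[0,0,-0.05],"rot":[0,0,0]}]'

```text
clock: 60.0
position: [0.4084, 0.3423, 0.1262]
ee_rot: [0.706, 0.708, 0.0, -0.0]
wrist_force: [0.2, 1.8, -1.5]
opening: 0.276
grip_force: 92.9
```

arm_command --increments '[{"translation":[0,0,-0.03],"rot":[0,0,0]},{"translation":[0,0,0],"rot":[0,0,0]},{"translation":[0,0,0],"rot":[0,0,0]}]'

```text
clock: 60.3
position: [0.4096, 0.3417, 0.0985]
ee_rot: [0.707, 0.707, -0.0, 0.0]
wrist_force: [-0.4, -0.9, -1.2]
opening: 0.286
grip_force: 92.6
```

arm_command --increments '[{"translation":[0,0,-0.038],"rot":[0,0,0]},{"translation":[0,0,-0.015],"rot":[0,0,0]},{"translation":[0,0,-0.005],"rot":[0,0,0]},{"translation":[0,0,0],"rot":[0,0,0]},{"translation":[0,0,0],"rot":[0,0,0]}]'

```text
clock: 60.8
position: [0.4099, 0.3424, 0.0412]
ee_rot: [0.707, 0.708, 0.001, -0.0]
wrist_force: [0.4, -0.4, -1.5]
opening: 0.283
grip_force: 92.7
```

arm_command --increments '[{"translation":[0,0,0],"rot":[0,0,0]},{"translation":[0,0,0],"rot":[0,0,0]},{"translation":[0,0,0],"rot":[0,0,0]},{"translation":[0,0,0],"rot":[0,0,0]}]' --jaw 0.1

```text
clock: 61.2
position: [0.4094, 0.3421, 0.0401]
ee_rot: [0.707, 0.708, -0.0, 0.0]
wrist_force: [0.2, 1.8, 0.4]
opening: 0.548
grip_force: 0.0
```

arm_command --increments '[{"translation":[0,0,0.03],"rot":[0,0,0]},{"translation":[0,0,0.05],"rot":[0,0,0]},{"translation":[0,0,0.05],"rot":[0,0,0]},{"translation":[0,0,0.05],"rot":[0,0,0]},{"translation":[0,0,0.05],"rot":[0,0,0]}]'

```text
clock: 61.7
position: [0.4091, 0.3414, 0.272]
ee_rot: [0.707, 0.707, -0.0, 0.0]
wrist_force: [0.2, 0.9, 0.1]
opening: 0.551
grip_force: 0.0
```

arm_command --increments '[{"translation":[-0.02,0.04,0],"rot":[0,0,0]},{"translation":[-0.02,0.04,0],"rot":[0,0,0]},{"translation":[-0.02,0.04,0],"rot":[0,0,0]},{"translation":[-0.02,0.04,0],"rot":[0,0,0]},{"translation":[-0.02,0.04,0],"rot":[0,0,0]}]'

```text
clock: 62.2
position: [0.3082, 0.5434, 0.27]
ee_rot: [0.707, 0.708, -0.0, -0.0]
wrist_force: [0.5, 1.0, 0.4]
opening: 0.55
grip_force: 0.0
```

```bash
python3 chk.py; python3 - <<'E'
from h import *
p,d=cap('top','end.png'); P=cloud('top',d)
print('dial',rect(P,reg(P,(.445,.525),(-.125,-.045),(.115,.135))))
print('lever',rect(P,reg(P,(.42,.475),(.085,.145),(.138,.152))))
E
```

```text
[0.3082 0.5434 0.27  ] [ 0.707  0.708 -0.    -0.   ] [-1.61  0.46  0.7   1.59 -0.31  1.21 -0.85]
tray top [0.5296, 0.3413] (99, 26) -89.7 -89.8 0.06
tray top [0.4701, 0.3407] (102, 27) -89.7 -89.1 0.0599
tray top [0.4098, 0.3409] (102, 27) -89.9 -89.7 0.0598
tray scene [0.4119, 0.3415] (98, 36) 88.2 -90.0 0.0596
tray scene [0.4702, 0.3419] (100, 40) 89.0 -89.3 0.0591
tray scene [0.5307, 0.3433] (101, 34) 89.3 -89.7 0.0588
dial {'n': 87, 'mean': [0.4845, -0.0859, 0.1264], 'c': [0.486, -0.0863], 'wh': (53, 15), 'ang': -11.0, 'pca': -10.8}
lever {'n': 52, 'mean': [0.4464, 0.1125, 0.1442], 'c': [0.447, 0.1134], 'wh': (22, 21), 'ang': 2.1, 'pca': 28.1}
```

View pics/end.png

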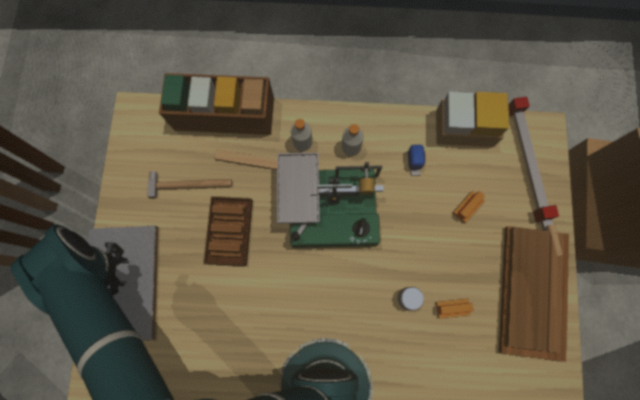

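All three blanks lie in the tray at px (228,210), (228,228) and (228,246). The pan is empty, the lever is at its starting position, the dial is at mark 3, and the other items are unmoved. Handing in.

```bash
python3 -c "
from plant import robot
print(robot.sign_off())"
```

```text
the job is handed in; nothing more can be done
None
```

The job is handed in: all three blanks were weighed together and now lie in the drying tray, the beam is arrested, and the dial is left on mark three. Mark three was picked from the pan's height in the depth images because the pointer could not be read.

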